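Blow dry the pipe fittings in the bench blow-off cell

ROBOT

A 6-joint arm with a two-finger parallel gripper is mounted at the origin on the work surface. World frame = base frame: x ahead of the robot, y to its left, z up, the work surface at z = 0. Lengths are in m, angles in rad, forces in N, time in s.
With the tool pointing down it reaches from about 0.375 to 0.9 m from the base axis. Payload 3.1 kg.
Tool frame: the origin (TCP) lies between the finger pads; the fingertips stand robot.tip_extent ahead of it and the grasp point (between the pads) lies 3 mm ahead of it (robot.tip_extent is the distance from the TCP to the fingertips, in m); z points along the fingers, x is the direction in which the jaws open and shut, and the axes are right-handed (so a half turn about z gives the same grasp; the last joint's range is limited). The gripper opens to 87 mm and grips with 3 to 60 N. Pads are 19 mm wide; open, the fingers measure 117 mm over their backs; the gripper's body (75 mm by 190 mm) begins 51 mm behind the grasp point.
Start: joints at [1.002, 0.527, 1.433, -0, 1.181, -0.178], TCP at [0.237, 0.578, 0.245] pointing down, gripper open.
Joint ranges: [-3.08, 3.08], [-0.75, 2.2], [0.22, 2.44], [-1.43, 4.57], [0, 2.65], [-2.85, 2.85]. Speed limits (rad/s): [2.79, 2.79, 3.14, 3.14, 3.14, 3.14].

INTERFACE

Orientations are given as a unit quaternion [x, y, z, w].
In Python, from rig import robot, cams gives the robot as it stands.
- The arm moves only by the tool carry_out, never from a script. Its argument "steps" is a list of rows, each a list of 3 entries, a list of its own where there are three numbers: the shift along the world's x, y, z in cm, then the turn about the world's z in degrees, then the closure, from 0 (fully open) to 1 (shut). In form: [[[dx, dy, dz], spin, fingers], ...]. A call has 1 to 10 rows; each row shifts and turns the pose as measured when the row begins; what a row does not reach is not made up. A row lasts 1/10 s, in which the tool goes at most 50 mm and 8.59 degrees, less where a joint would pass 70% of its speed; a pose out of reach is approached as far as the arm can. A call with a gripper value outside its range is refused whole. The fingers move at their own pace and stop on an object; "squeeze" is the grip in N (left out, the last holds). Time passes only in rows, so rows that do not move let the fingers close. It gives the time, the measured TCP pose, the force and the opening at its end, in the units of the state.
- robot.get_obs(): the state, without advancing time (a new reading comes with each control period).
- cams.camera(name): name is "scene" or "top" or "wrist"; returns a dict with "pixels" (400x640x3 uint8, red, green, blue), "fx", "fy", "cx", "cy" (pixels), "k1" (the pictures are not rectified: a ray, as slopes to the right and down, at radius r is drawn at 1 + k1 r^2 times it, then the intrinsics apply), "eye" and "rotation" of the camera in the world. Camera axes: x right, y up, looking along -z (the intrinsics and any distortion apply to the point x, -y, -z); pixel columns grow to the right and rows downward; lengths in m; the calibration is good to about 2 mm. A picture is of the moment at which its call begins. There is no depth.
- robot.hand_in(): hands the job in, once; it reports no verdict.
The state is a dict: "time": time; "q": joint angles; "joint_velocities": joint speeds; "joint_torque": joint torques, N m; "position": TCP position; "tool_rot": TCP orientation; "ft_force": force on the tool from outside, world axes, zero at the start; "moment": the same for the moment, N m; "grip_width": finger opening in m.
Only numpy, scipy, OpenCV 4.12 (cv2) and the standard library are available. Lean on these libraries where they do the work, as an engineer would, in place of code of your own. Each camera call takes 0.05 s, during which the arm holds its last target. There are 200 camera calls.

TASK

Take the wooden dowel from its stand and push it down through the yellow-ringed hole on top of the blow-off cell to press back the spring catch, so that the blue guard slides open, and put the dowel back upright in the hole of its stand before you finish. Put every one of the ribbed pipe fittings lying about (two or three) on the floor of the cell, one to a bay, push the guard shut until the catch holds it, and only then pull the red air knob out to its detent, let go of it for about a second so that it stays out by itself, and push it fully back in. Leave the blue meter box, the ball valve and the white hose nut alone.

Things in the scene. Friction and masses are not known exactly. Their poses are not given: they have to be found in the camera images.
- cell: the blow-off cell, fixed: an open box, a blue-topped white housing along its far side. Origin on the bench under the box's middle; x towards the housing, y along the bays, z up. Box inside x +-32, y +-113 mm, floor top z 8, walls to z 60; walls 5 mm, at the y ends 10 mm, running on to x -129 as the guard's rails. Two ribs, 6 mm thick and 12 mm high, at y +-36 mm part three bays
- hole (a point): mouth of the yellow-ringed release hole in the flat top (z 90 mm) of the housing, at cell x 78, y -55 mm; the housing spans x 45 to 111, y +-125 mm. Hole 16 mm across, 2 mm chamfer, through the 12 mm top, axis vertical. The red pad of the spring catch lies 14 mm below the mouth. The guard can move while the dowel is still in the hole
- catch (a joint): travel of the spring catch, m: 0 up (holding), at most 0.012 pressed down; the guard is let go at about 0.007 and over. The spring takes about 4 N at first and 7 N fully down; it springs back up by itself
- guard (a joint): the blue sliding guard over the box, m: 0 to 0.002 shut and held, 0.085 fully open. Once the catch is pressed a spring (4 to 6 N) slides it open along cell -x in under 1 s, and it stays open, clear of the box. Moved along cell +x to its stop at 0 it latches by itself; this takes up to 15 N. Plate 76 (x) by 250 (y) mm, 63 to 68 mm above the bench
- tab (a point): top centre of the red upright tab on the guard, 100 mm above the bench; the tab is 10 mm thick along cell x, 60 mm wide along cell y and stands 32 mm above the guard plate. It moves with the guard; above the middle of the box when shut
- air_knob (a joint): travel of the red push-pull air knob, m: 0 fully in, 0.014 out at its detent, straight up. It snaps to either position; about 6 N either way
- knob_top (a point): centre of the top of the air knob (cell x 78, y 65 mm; 125 mm above the bench when in). Its cap is 30 mm across and 19 mm high, with its lower rim 16 mm above the housing top when in, on a 12 mm stem; axis vertical
- bay0 (a point): middle of the floor of the bay at cell y -73 mm (floor level)
- bay1 (a point): middle of the floor of the middle bay
- bay2 (a point): middle of the floor of the bay at cell y +73 mm
- dowel: wooden dowel: round shaft 12 mm across from the tip up to 90 mm, then a square handle 22 x 22 mm from 90 to 150 mm above the tip, sides along its x and y; 0.06 kg. Origin at the middle of the tip's end face, z along the dowel towards the handle. It stands a little loosely in its stand, tip 10 mm above the bench
- stand: grey block, fixed, 60 x 60 x 60 mm, origin at the centre of its underside; vertical hole 14.5 mm across with a 3 mm chamfer, 50 mm deep, at the middle of its top
- fitting_brass: pipe fitting, brass: round flange 40 mm across and 10 mm high at the foot, straight ribbed neck 30 mm across from there up to 48 mm, 0.16 kg; origin at the centre of its underside, z up through the neck. May be absent
- fitting_steel: pipe fitting, bright steel: round flange 40 mm across and 10 mm high at the foot, straight ribbed neck 30 mm across from there up to 48 mm, 0.16 kg; origin at the centre of its underside, z up through the neck. May be absent
- fitting_black: pipe fitting, black plastic with a grey nut: round flange 40 mm across and 10 mm high at the foot, straight ribbed neck 30 mm across from there up to 48 mm, 0.16 kg; origin at the centre of its underside, z up through the neck. May be absent
- fitting_white: pipe fitting, white plastic with a green nut: round flange 40 mm across and 10 mm high at the foot, straight ribbed neck 30 mm across from there up to 48 mm, 0.16 kg; origin at the centre of its underside, z up through the neck. May be absent
- meter_box: bystander: flat blue and black meter box 75 x 105 x 40 mm with a blank display, origin under its centre
- ball_valve: bystander: steel ball valve 86 mm long, 42 mm high with a red lever, origin under its centre
- hose_nut: bystander: white plastic hose nut, 48 mm across and 22 mm high, with a 26 mm steel tail up to 48 mm; no ribs; origin under its centre

How it is judged:
By the outcome, as a careful person would: the job done as asked, in the order asked, and still so for the second after the job is handed in, with the robot touching nothing.
Of fitting_brass, fitting_steel, fitting_black, fitting_white only 2 to 3 are there at a start; the rules pass over those that are not, and their reading is None.
At some moment in a run one of fitting_brass, fitting_steel, fitting_black, fitting_white may be knocked a few centimetres aside while the robot is not near it.
It also fails if it takes over 210 s, if anything falls off the work surface, if the arm or the gripper's body presses on something with over 40 N, if the wrist force passes 120 N, or if a joint passes its speed limit or range.

## Working session

There is one attempt and no reset: what is moved stays moved. The work goes in short steps, Python scripts to look and compute and a tool call to move; the robot and the scene stay as the last step left them, time stands still between calls to the robot, and variables do not carry over. Pictures are saved under pics/ and viewed, about 12 in all and at most 16, crops included, and the job is handed in when it is done.

Besides the shell and the picture viewer there is one more tool, called after ">>>" by a JSON object that holds its "method" and its "body". carry_out: Moves the arm, as the interface text tells. Its arguments: {"type":"object","properties":{"steps":{"type":"array"},"squeeze":{"type":"number"}},"required":["steps"]}

```bash
mkdir -p pics; ls; cat > h.py <<'E'
from rig import robot, cams
import numpy as np, cv2
def cap(n,save=None):
    c=cams.camera(n); c={**c}
    for k in("eye","rotation"): c[k]=np.array(c[k],float)
    if c["rotation"].shape!=(3,3):
        from scipy.spatial.transform import Rotation as R
        c["rotation"]=R.from_quat(c["rotation"]).as_matrix()
    c["pixels"]=np.array(c["pixels"],np.uint8)
    if save: cv2.imwrite(f"pics/{save}.png",c["pixels"][:,:,::-1])
    return c
def ray(c,u,v):
    K=np.array([[c["fx"],0,c["cx"]],[0,c["fy"],c["cy"]],[0,0,1.]])
    p=cv2.undistortPoints(np.array([[[u,v]]],float),K,np.array([c["k1"],0,0,0,0.]))[0,0]
    return c["rotation"]@np.array([p[0],-p[1],-1])
def onz(c,u,v,z):
    d=ray(c,u,v); return c["eye"]+d*(z-c["eye"][2])/d[2]
def proj(c,P):
    q=c["rotation"].T@(np.array(P,float)-c["eye"]); x,y=q[0]/-q[2],-q[1]/-q[2]
    s=1+c["k1"]*(x*x+y*y); return np.array([c["fx"]*x*s+c["cx"],c["fy"]*y*s+c["cy"]])
E
python3 - <<'E'
from h import *
for n in("scene","top","wrist"):
    c=cap(n,n+"0"); print(n,c["eye"],c["rotation"].round(3).tolist(),c["fx"],c["cx"],c["cy"],c["k1"])
print(robot.get_obs(),robot.tip_extent)
E
```

```text
pics
scene [ 1.23804922 -0.81431572  0.77831711] [[0.768, -0.354, 0.534], [0.641, 0.406, -0.651], [0.013, 0.843, 0.539]] 408.78563774768463 323.5283554553297 193.41630564480812 -0.08252824034023802
top [0.484997   0.01721133 1.01733003] [[0.013, 0.997, -0.077], [-1.0, 0.015, 0.027], [0.028, 0.076, 0.997]] 378.1102105641751 319.0451118994102 199.23655601531158 0.028132481071946085
wrist [0.17269255 0.60455076 0.38429005] [[0.379, -0.894, -0.238], [0.925, 0.366, 0.1], [-0.003, -0.258, 0.966]] 330.36956597957624 316.7648814935227 198.90250784857085 -0.020884289912167463
{'time': 0.15, 'q': array([ 1.00251762e+00,  5.28282832e-01,  1.43357898e+00, -4.10621142e-05,
        1.18140406e+00, -1.78528459e-01]), 'joint_velocities': array([ 0.00043516, -0.00203385, -0.00427314,  0.00130376, -0.00034258,
        0.00112373]), 'joint_torque': array([ 9.29678026e-04, -4.40430915e+01, -1.76842886e+01,  6.33210526e-02,
        5.52074367e-02, -1.17763161e-04]), 'position': array([0.23719156, 0.57768749, 0.24378707]), 'tool_rot': array([ 8.30644926e-01,  5.56801855e-01, -7.59002473e-04,  3.52409061e-04]), 'ft_force': array([ 1.29884465,  0.58828177, -0.13513085]), 'moment': array([-0.01312018, -0.0634343 ,  0.007903  ]), 'grip_width': 0.08690204133889359} 0.022
```

View pics/top0.png

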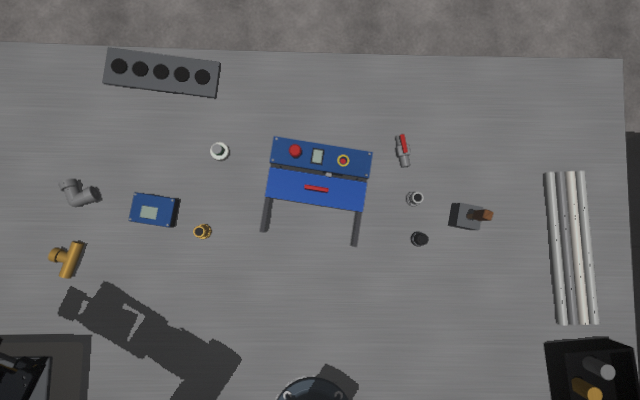

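View pics/scene0.png

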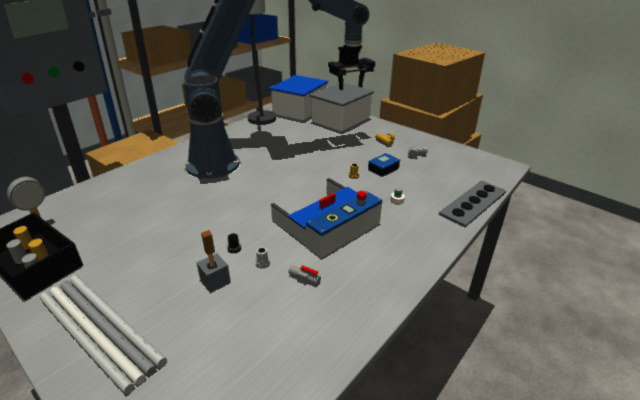

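Top view: the guard/cell is at about (318,172), the dowel in its stand at (470,215), steel at (415,199), black at (419,239), brass at (202,231), hose nut at (219,151), valve at (403,150) and meter box at (153,210). Three fittings are present. Next I'll measure them.

```bash
cat > m.py <<'E'
from h import *
t=cap("top"); im=t["pixels"]; hsv=cv2.cvtColor(im,cv2.COLOR_RGB2HSV)
def blobs(mask,mn=20):
    n,l,s,c=cv2.connectedComponentsWithStats(mask.astype(np.uint8)); return [(c[i].round(1),s[i,4],l==i) for i in range(1,n) if s[i,4]>=mn]
H,S,V=[hsv[:,:,i].astype(int) for i in range(3)]
for nm,m,z in(("blue",(abs(H-110)<15)&(S>120)&(V>50),.09),("red",((H<6)|(H>174))&(S>130)&(V>70),.1),("yel",(abs(H-26)<7)&(S>130)&(V>100),.09),("brown",(abs(H-11)<7)&(S>90)&(V>40),.16)):
    for c,a,b in blobs(m,12):
        if c[1]<320: print(nm,c,a,onz(t,*c,z).round(4), cv2.minAreaRect(np.argwhere(b)[:,::-1].astype(np.float32)))
big=np.vstack([cv2.resize(im[130:255,180:380],None,fx=4,fy=4,interpolation=cv2.INTER_CUBIC)])[:, :,::-1]
b2=cv2.resize(im[130:255,380:500],None,fx=4,fy=4,interpolation=cv2.INTER_CUBIC)[:,:,::-1]
cv2.imwrite("pics/c1.png",big); cv2.imwrite("pics/c2.png",b2)
E
python3 m.py
```

```text
blue [321.5 157.3] 2109 [ 0.661  -0.0124  0.09  ] ((320.7271728515625, 156.8914794921875), (99.806884765625, 26.30519676208496), 9.162347793579102)
blue [315.7 189.1] 2812 [0.5815 0.0009 0.09  ] ((315.6678771972656, 188.89720153808594), (98.51890563964844, 30.5124454498291), 8.939563751220703)
blue [152.4 208.7] 929 [0.5275 0.3943 0.09  ] ((151.689208984375, 209.36488342285156), (41.59294509887695, 28.76982307434082), 9.462322235107422)
red [403.2 142.9] 79 [ 0.6986 -0.2137  0.1   ] ((403.2115173339844, 143.05770874023438), (18.238800048828125, 4.314554691314697), 78.69007110595703)
red [294.7 150.3] 111 [0.6752 0.0539 0.1   ] ((294.7500305175781, 150.25), (11.31370735168457, 10.60660171508789), 45.0)
red [342.5 160.5] 24 [ 0.6521 -0.0638  0.1   ] ((342.5000305175781, 160.50001525878906), (4.242640495300293, 4.242640495300293), 45.0)
red [316. 188.] 89 [5.831e-01 4.000e-04 1.000e-01] ((316.0000305175781, 188.0), (22.687061309814453, 3.6167776584625244), 9.462322235107422)
yel [343.2 159.6] 39 [ 0.6562 -0.0664  0.09  ] ((343.0, 160.0), (10.0, 10.0), 90.0)
yel [202.9 232.6] 55 [0.4714 0.272  0.09  ] ((202.5517120361328, 232.12066650390625), (14.112845420837402, 11.327415466308594), 21.801410675048828)
yel [ 72.  251.5] 32 [0.4238 0.5748 0.09  ] ((72.30001068115234, 250.9000244140625), (3.130495071411133, 17.441329956054688), 26.56505012512207)
yel [ 67.6 264. ] 17 [0.3946 0.5828 0.09  ] ((66.75, 264.75), (3.535533905029297, 8.485280990600586), 45.0)
brown [487.1 214.5] 83 [ 0.522  -0.3901  0.16  ] ((487.0000915527344, 214.5000457763672), (9.391485214233398, 8.944271087646484), 26.56505012512207)
```

View pics/c2.png

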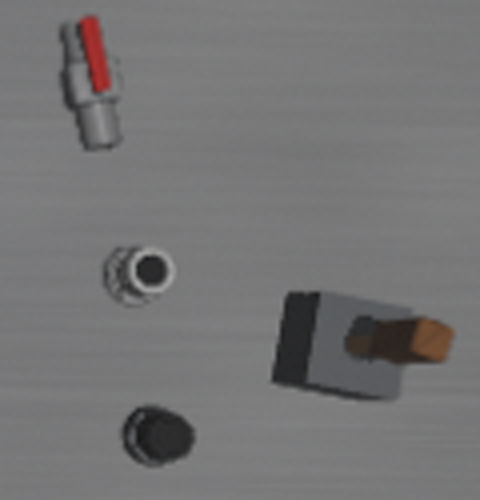

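>>> {"method": "carry_out", "body": {"steps": [[[2.6,-4,0.6],0,0],[[2.6,-4,0.6],0,0],[[2.6,-4,0.6],0,0],[[2.6,-4,0.6],0,0],[[2.6,-4,0.6],0,0],[[2.6,-4,0.6],0,0],[[2.6,-4,0.6],0,0],[[2.6,-4,0.6],0,0],[[2.6,-4,0.6],0,0],[[2.6,-4,0.6],0,0]]}}

```text
time: 1.2
position: [0.4994, 0.1671, 0.3038]
tool_rot: [0.827, 0.562, -0.001, -0.001]
ft_force: [1.4, 0.3, 0.5]
grip_width: 0.0873
```

```bash
cat >> h.py <<'E'
def yaw():
    from scipy.spatial.transform import Rotation as R
    x=R.from_quat(robot.get_obs()["tool_rot"]).as_matrix()[:,0]; return np.degrees(np.arctan2(x[1],x[0]))
E
python3 - <<'E'
from h import *
t=cap("top","top1")
k=onz(t,294.7,150.3,.122);h=onz(t,343,160,.09);tb=onz(t,316,188,.1)
y=k-h; a=np.degrees(np.arctan2(-y[0],y[1])); print(k,h,tb,np.hypot(*y[:2]),"cell yaw",a)
r=np.radians(a);X=np.array([np.cos(r),np.sin(r)]);Y=np.array([-X[1],X[0]])
for P,c in((k,(.078,.065)),(h,(.078,-.055)),(tb,(0,0))): print(P[:2]-c[0]*X-c[1]*Y)
print(onz(t,488,215,.16)); o=robot.get_obs();print(o["position"],yaw(),o["q"].round(2))
E
```

```text
[0.67065491 0.0530055  0.122     ] [ 0.6551617  -0.06592169  0.09      ] [5.83125998e-01 3.78800344e-04 1.00000000e-01] 0.11993212874756516 cell yaw -7.422389926376096
[ 0.58491159 -0.00137357]
[ 0.58492036 -0.00130626]
[5.83125998e-01 3.78800344e-04]
[ 0.52087368 -0.39215595  0.16      ]
[0.50540919 0.16067252 0.30498233] 68.14830819520513 [ 0.1   0.33  1.6  -0.01  1.21 -1.09]
```

>>> {"method": "carry_out", "body": {"steps": [[[0.1,-4.9,0],1.3,0],[[0.1,-4.9,0],1.3,0],[[0.1,-4.9,0],1.3,0],[[0.1,-4.9,0],1.3,0],[[0.1,-4.9,0],1.3,0],[[0.1,-4.9,0],1.3,0],[[0.1,-4.9,0],1.3,0],[[0.1,-4.9,0],1.3,0],[[0.1,-4.9,0],1.3,0],[[0.1,-4.9,0],1.3,0]]}}

```text
time: 2.25
position: [0.5139, -0.3309, 0.3045]
tool_rot: [0.756, 0.655, 0.004, 0.003]
ft_force: [0.5, -0.1, -0.4]
grip_width: 0.0871
```

```bash
python3 - <<'E'
from h import *
w=cap("wrist","w1"); o=robot.get_obs();print(o["position"],yaw(),o["q"].round(2),o["ft_force"])
print(w["eye"],proj(w,[.521,-.392,.16]))
E
```

```text
[ 0.51427525 -0.34032474  0.30443927] 81.5870295466255 [-0.77  0.45  1.39  0.    1.28 -2.19] [ 1.14079561 -6.65716927  0.47992883]
[ 0.44331465 -0.32092234  0.4443813 ] [250.43267217 207.25428107]
```

View pics/w1.png

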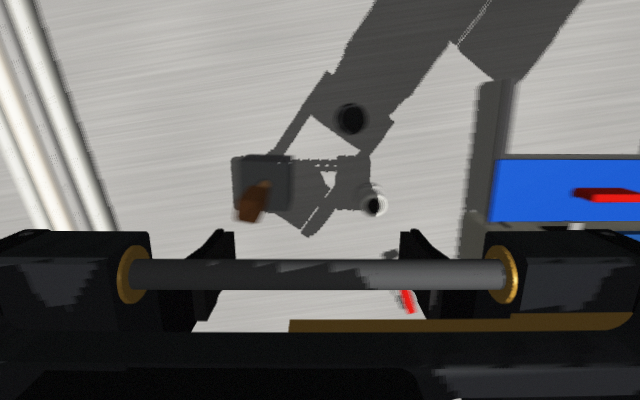

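>>> {"method": "carry_out", "body": {"steps": [[[0,-0.5,0],0,0],[[0,0,0],0,0],[[0,0,0],0,0]]}}

```text
time: 2.6
position: [0.5134, -0.3466, 0.3029]
tool_rot: [0.758, 0.652, 0.002, 0.006]
ft_force: [-0.3, 0.2, -0.0]
grip_width: 0.0869
```

```bash
python3 - <<'E'
from h import *
w=cap("wrist"); o=robot.get_obs();print(o["position"],yaw(),w["eye"])
im=w["pixels"][130:240,190:420]; cv2.imwrite("pics/w2.png",cv2.resize(im,None,fx=3.4,fy=3.4,interpolation=cv2.INTER_CUBIC)[:,:,::-1])
hsv=cv2.cvtColor(w["pixels"],cv2.COLOR_RGB2HSV)
m=((abs(hsv[:,:,0].astype(int)-11)<8)&(hsv[:,:,1]>80)).astype(np.uint8); m[232:]=0
n,l,s,c=cv2.connectedComponentsWithStats(m)
for i in range(1,n):
    if s[i,4]>40: print(s[i],c[i],cv2.minAreaRect(np.argwhere(l==i)[:,::-1].astype(np.float32)))
print(proj(w,[.521,-.392,.16]))
E
```

```text
[ 0.5135384  -0.3463881   0.30292581] 81.37463464428764 [ 0.44288507 -0.33511869  0.44262005]
[258 179  31  43 953] [273.17208814 200.92654774] ((272.719970703125, 198.95999145507812), (27.15290069580078, 42.992095947265625), 8.130102157592773)
[268.85763397 206.03163651]
```

View pics/w2.png

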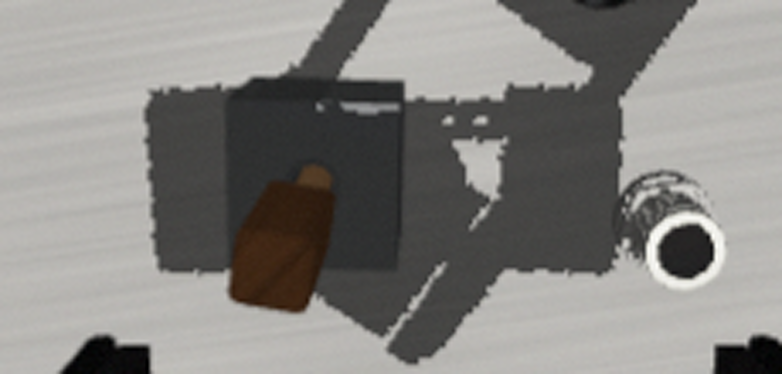

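```bash
python3 - <<'E'
from h import *
w=cap("wrist")
f=lambda x,y,z:onz(w,190+x/3.4,130+y/3.4,z)
P=[f(*p,.16) for p in((247,236),(323,246),(306,310),(230,296))];print(np.mean(P,0))
for a,b in((0,1),(3,2),(0,3),(1,2)):
    d=P[b]-P[a];print(np.degrees(np.arctan2(d[1],d[0])),np.hypot(*d[:2]))
print([f(*p,.06).round(4) for p in((228,100),(404,98),(398,268),(230,268))],f(315,184,.06),"steel",f(686,250,.048),yaw(),robot.get_obs()["position"])
E
```

```text
[ 0.52517621 -0.39029747  0.16      ]
73.71054357846029 0.0200358190533981
70.48967794536232 0.020491993336562608
-26.190223461296355 0.01740035430644665
-24.280859455818653 0.018471938204153583
[array([ 0.4909, -0.4149,  0.06  ]), array([ 0.4992, -0.3551,  0.06  ]), array([ 0.5591, -0.3667,  0.06  ]), array([ 0.5503, -0.4261,  0.06  ])] [ 0.52442919 -0.39054799  0.06      ] steel [ 0.57144126 -0.26225027  0.048     ] 81.40371462751702 [ 0.51365186 -0.34618141  0.30311615]
```

>>> {"method": "carry_out", "body": {"steps": [[[0.5,-2.2,0],-5.5,0],[[0.5,-2.2,0],-5.5,0],[[0,0,0],0,0],[[0,0,0],0,0]]}}

```text
time: 3.1
position: [0.5251, -0.3834, 0.3041]
tool_rot: [0.816, 0.578, 0.002, 0.005]
ft_force: [0.1, -0.1, -0.7]
grip_width: 0.087
```

```bash
python3 - <<'E'
from h import *
print(robot.get_obs()["position"],yaw())
E
```

```text
[ 0.52509811 -0.38339837  0.30413979] 70.58681940301103
```

>>> {"method": "carry_out", "body": {"steps": [[[-0.1,-0.75,-2],0,0],[[0,0,-4],0,0],[[0,0,-4],0,0],[[0,0,-3],0,0],[[0,0,-2],0,0],[[0,0,-1.5],0,0],[[0,0,0],0,0]]}}

```text
time: 3.8
position: [0.5245, -0.3781, 0.1382]
tool_rot: [0.81, 0.586, 0.003, 0.005]
ft_force: [0.3, 0.7, -0.1]
grip_width: 0.0867
```

```bash
python3 - <<'E'
from h import *
print(robot.get_obs(),yaw()); cap("wrist","w3"); cap("scene","s1")
E
```

```text
{'time': 3.8, 'q': array([-0.79916474,  0.67821493,  1.47392929,  0.00549467,  0.97836303,
       -2.05480541]), 'joint_velocities': array([ 0.0177199 , -0.02941786, -0.00037489,  0.00275091,  0.00519569,
       -0.00898355]), 'joint_torque': array([-3.26462863e-01, -4.72713518e+01, -1.51832253e+01, -5.31325873e-02,
       -2.02192068e-01,  1.37082599e-03]), 'position': array([ 0.52449908, -0.37810559,  0.13817198]), 'tool_rot': array([0.81018789, 0.5861396 , 0.00305835, 0.00515758]), 'ft_force': array([ 0.28655245,  0.69007636, -0.12181334]), 'moment': array([0.00325812, 0.03165373, 0.04607904]), 'grip_width': 0.08668351097106095} 71.76819456180705
```

View pics/w3.png

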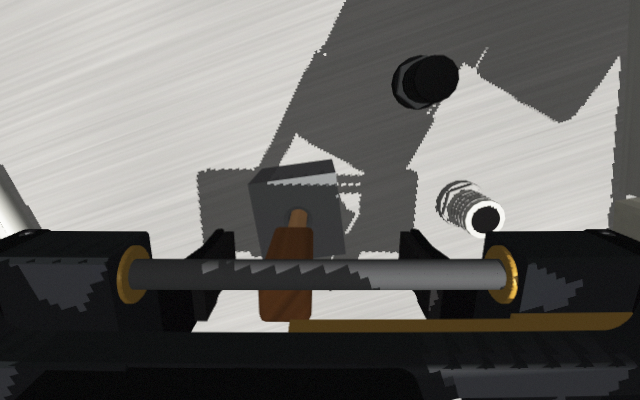

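>>> {"method": "carry_out", "body": {"steps": [[[0,-1.2,0],-1,0],[[0,0,0],0,0],[[0,0,0],0,0]]}}

```text
time: 4.2
position: [0.5278, -0.3938, 0.145]
tool_rot: [0.815, 0.579, 0.004, 0.012]
ft_force: [-0.2, -0.5, -0.5]
grip_width: 0.087
```

```bash
python3 - <<'E'
from h import *
o=robot.get_obs();print(o["position"],yaw())
w=cap("wrist"); hsv=cv2.cvtColor(w["pixels"],cv2.COLOR_RGB2HSV)
m=((abs(hsv[:,:,0].astype(int)-11)<8)&(hsv[:,:,1]>80)).astype(np.uint8)
for r in (235,245,292,300,310): print(r,[ (x.min(),x.max()) for x in [np.flatnonzero(m[r])] if len(x)])
E
```

```text
[ 0.52782317 -0.39378549  0.14496917] 70.75298088097978
235 [(np.int64(295), np.int64(339))]
245 [(np.int64(131), np.int64(503))]
292 [(np.int64(144), np.int64(495))]
300 [(np.int64(121), np.int64(173))]
310 [(np.int64(445), np.int64(445))]
```

>>> {"method": "carry_out", "body": {"steps": [[[-0.2,0.2,-0.8],0,0],[[0,0,0],0,0]]}}

```text
time: 4.45
position: [0.5259, -0.3924, 0.1375]
tool_rot: [0.815, 0.579, 0.004, 0.013]
ft_force: [-1.0, 0.9, -0.7]
grip_width: 0.0869
```

```bash
cat >> h.py <<'E'
def st():
    from scipy.spatial.transform import Rotation as R
    o=robot.get_obs(); z=R.from_quat(o["tool_rot"]).as_matrix()[:,2]
    print(o["time"],o["position"].round(4),"yaw",round(yaw(),1),"axis",z.round(4),"F",o["ft_force"].round(1),"w",round(o["grip_width"],4),"q6",o["q"][5].round(2))
E
python3 -c "
from h import *
st()"
```

```text
4.45 [ 0.5259 -0.3924  0.1375] yaw 70.7 axis [ 0.0212 -0.0163 -0.9996] F [-1.   0.9 -0.7] w 0.0869 q6 -2.05
```

>>> {"method": "carry_out", "body": {"squeeze": 30, "steps": [[[-0.1,0.1,0],0,1],[[0,0,0],0,1],[[0,0,0],0,1],[[0,0,0],0,1],[[0,0,0],0,1],[[0,0,0],0,1]]}}

```text
time: 5.05
position: [0.5246, -0.3909, 0.137]
tool_rot: [0.815, 0.579, 0.004, 0.012]
ft_force: [0.1, 0.6, 0.4]
grip_width: 0.0471
```

```bash
python3 -c "
from h import *
st()"
```

```text
5.05 [ 0.5246 -0.3909  0.137 ] yaw 70.7 axis [ 0.0205 -0.0154 -0.9997] F [0.1 0.6 0.4] w 0.0471 q6 -2.05
```

>>> {"method": "carry_out", "body": {"steps": [[[0,0,0],0,1],[[0,0,0],0,1],[[0,0,0],0,1],[[0,0,0],0,1],[[0,0,0],0,1],[[0,0,0],0,1]]}}

```text
time: 5.65
position: [0.5247, -0.391, 0.1371]
tool_rot: [0.815, 0.579, 0.004, 0.012]
ft_force: [0.5, 0.1, 0.2]
grip_width: 0.0216
```

>>> {"method": "carry_out", "body": {"steps": [[[0,0,1],0,1],[[0,0,1.5],0,1],[[0,0,2],0,1],[[0,0,2],0,1],[[0,0,2],0,1],[[0,0,2.5],0,1],[[0,0,2.5],0,1],[[0,0,1.5],0,1],[[0,0,0],0,1]]}}

```text
time: 6.55
position: [0.5249, -0.391, 0.3032]
tool_rot: [0.815, 0.579, 0.005, 0.016]
ft_force: [0.6, -0.2, -1.0]
grip_width: 0.0221
```

```bash
python3 -c "
from h import *
st()"
```

```text
6.55 [ 0.5249 -0.391   0.3032] yaw 70.7 axis [ 0.0265 -0.0213 -0.9994] F [ 0.6 -0.2 -1. ] w 0.0221 q6 -2.05
```

>>> {"method": "carry_out", "body": {"steps": [[[1,2,0],0,1],[[1.6,4,0],0,1],[[1.6,4,0],0,1],[[1.6,4,0],0,1],[[1.6,4,0],0,1],[[1.6,4,0],0,1],[[1.6,4,0],0,1],[[1,2.5,0],0,1],[[0.5,1,0],0,1],[[0,0,0],0,1]]}}

```text
time: 7.55
position: [0.6437, -0.0847, 0.3025]
tool_rot: [0.817, 0.577, 0.003, 0.015]
ft_force: [-0.2, -0.6, 0.2]
grip_width: 0.0225
```

```bash
python3 -c "
from h import *
st();cap('wrist','w4');cap('scene','s2')"
```

```text
7.55 [ 0.6437 -0.0847  0.3025] yaw 70.5 axis [ 0.021  -0.0208 -0.9996] F [-0.2 -0.6  0.2] w 0.0225 q6 -1.52
```

View pics/w4.png

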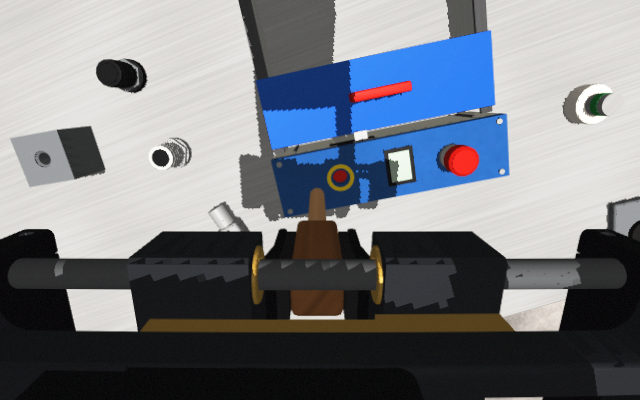

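```bash
cat > tip.py <<'E'
from h import *
from scipy.spatial.transform import Rotation as R
st(); o=robot.get_obs(); Rm=R.from_quat(o["tool_rot"]).as_matrix()
w=cap("wrist"); hsv=cv2.cvtColor(w["pixels"],cv2.COLOR_RGB2HSV).astype(int)
m=(abs(hsv[:,:,0]-27)<7)&(hsv[:,:,1]>130)&(hsv[:,:,2]>90); m[228:]=0
ys,xs=np.nonzero(m)
if len(xs): 
    e=cv2.minEnclosingCircle(np.c_[xs,ys].astype(np.float32)); print("ring px",e,"hole",onz(w,*e[0],.09).round(4))
print("nominal tip",o["position"]-[0,0,.127],proj(w,o["position"]-[0,0,.127]),"tilted",o["position"]+.127*Rm[:,2],proj(w,o["position"]+.127*Rm[:,2]))
for n,c,box in(("wrist",w,(290,170,345,232)),("scene",cap("scene"),None)):
    if box is None:
        p=proj(c,o["position"]-[0,0,.127]); print("scene pred",p); box=(int(p[0])-25,int(p[1])-35,int(p[0])+25,int(p[1])+25)
    x0,y0,x1,y1=box; cv2.imwrite(f"pics/tip_{n}.png",cv2.resize(c["pixels"][y0:y1,x0:x1],None,fx=7,fy=7,interpolation=cv2.INTER_CUBIC)[:,:,::-1]); print(n,box)
a=cv2.imread("pics/tip_wrist.png");b=cv2.imread("pics/tip_scene.png");H=max(a.shape[0],b.shape[0])
f=lambda i:cv2.copyMakeBorder(i,0,H-i.shape[0],0,0,cv2.BORDER_CONSTANT)
import sys; cv2.imwrite(f"pics/{sys.argv[1]}.png",np.hstack([f(a),f(b)]))
E
python3 tip.py t1
```

```text
7.65 [ 0.6431 -0.0866  0.3025] yaw 70.3 axis [ 0.0205 -0.0215 -0.9996] F [ 1.  -0.1  0.4] w 0.0217 q6 -1.52
ring px ((342.0625, 177.125), 13.417236328125) hole [ 0.6567 -0.0653  0.09  ]
nominal tip [ 0.64314062 -0.08661086  0.17553724] [318.78595786 193.05761732] tilted [ 0.64574776 -0.08933786  0.17559329] [316.75464704 196.94898805]
wrist (290, 170, 345, 232)
scene pred [324.12090028 194.06482658]
scene (299, 159, 349, 219)
```

View pics/t1.png

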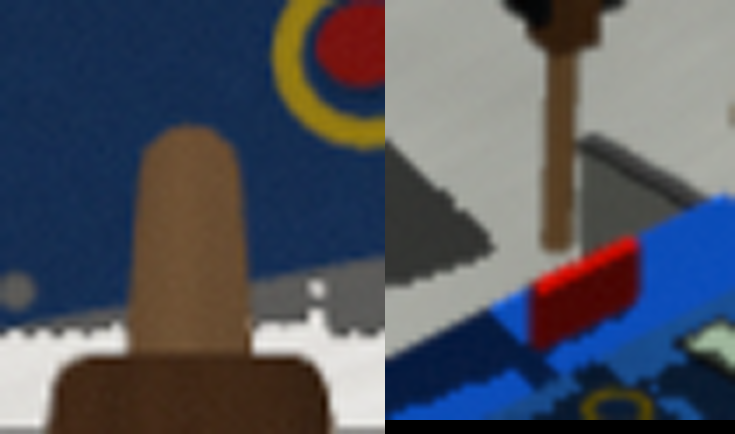

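>>> {"method": "carry_out", "body": {"steps": [[[0.6,1.2,-1],0,1],[[0.5,1,-1.5],0,1],[[0,0,-1.5],0,1],[[0,0,-1.5],0,1],[[0,0,-1],0,1],[[0,0,0],0,1],[[0,0,0],0,1]]}}

```text
time: 8.45
position: [0.6537, -0.0665, 0.2297]
tool_rot: [0.82, 0.573, 0.001, 0.013]
ft_force: [0.1, 0.3, -0.4]
grip_width: 0.0218
```

```bash
python3 tip.py t2
```

```text
8.45 [ 0.6537 -0.0665  0.2297] yaw 69.8 axis [ 0.017  -0.0202 -0.9996] F [ 0.1  0.3 -0.4] w 0.0218 q6 -1.48
ring px ((321.5, 192.5), 16.80783462524414) hole [ 0.6569 -0.0652  0.09  ]
nominal tip [ 0.6537299  -0.06645693  0.10268304] [318.76376978 193.59162218] tilted [ 0.65589421 -0.06902831  0.10272753] [316.76125158 196.95789283]
wrist (290, 170, 345, 232)
scene pred [331.15037661 214.04155099]
scene (306, 179, 356, 239)
```

View pics/t2.png

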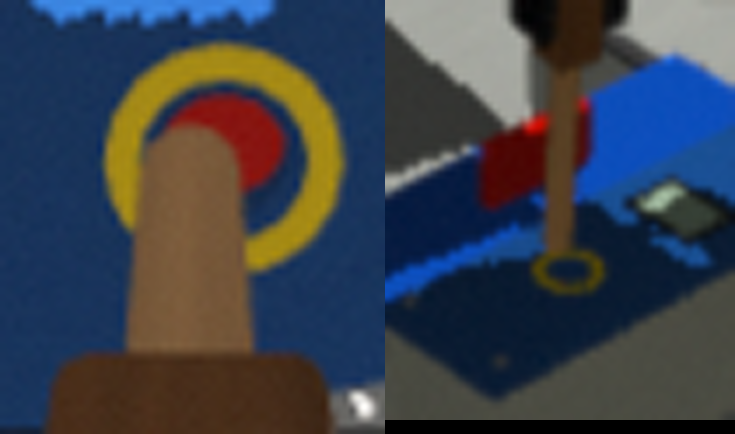

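```bash
python3 - <<'E'
from h import *
w=cap("wrist")
t=onz(w,317.2,195,.1027);h=onz(w,322,192.6,.09);print(t,h,h-t)
s=cap("scene");print("scene tip",onz(s,306+559/7,179+245/7,.1),"hole",onz(s,306+569/7,179+270/7,.09))
E
```

```text
[ 0.65481755 -0.06830257  0.1027    ] [ 0.65748604 -0.06497348  0.09      ] [ 0.0026685   0.00332908 -0.0127    ]
scene tip [0.77024229 0.03952672 0.1       ] hole [0.77610596 0.03974421 0.09      ]
```

>>> {"method": "carry_out", "body": {"steps": [[[0.25,0.33,0],0,1],[[0,0,0],0,1],[[0,0,0],0,1]]}}

```text
time: 8.95
position: [0.6579, -0.0634, 0.233]
tool_rot: [0.82, 0.572, 0.003, 0.016]
ft_force: [-0.4, 0.9, -0.2]
grip_width: 0.0218
```

```bash
python3 tip.py t3; python3 - <<'E'
from h import *
s=cap("scene");print("OLD scene tip",onz(s,306+174/7,179+245/7,.1),"hole",onz(s,306+184/7,179+270/7,.09))
E
```

```text
8.95 [ 0.6579 -0.0634  0.233 ] yaw 69.8 axis [ 0.0231 -0.0219 -0.9995] F [-0.4  0.9 -0.2] w 0.0218 q6 -1.47
ring px ((316.48748779296875, 187.0500030517578), 16.627347946166992) hole [ 0.6565 -0.0651  0.09  ]
nominal tip [ 0.65787652 -0.06343833  0.10604945] [318.63178342 192.72259452] tilted [ 0.66080585 -0.06621545  0.10611362] [316.71237486 197.00156568]
wrist (290, 170, 345, 232)
scene pred [332.98059815 213.1645532 ]
scene (307, 178, 357, 238)
OLD scene tip [ 0.65064695 -0.06387718  0.1       ] hole [ 0.65617059 -0.06382968  0.09      ]
```

View pics/t3.png

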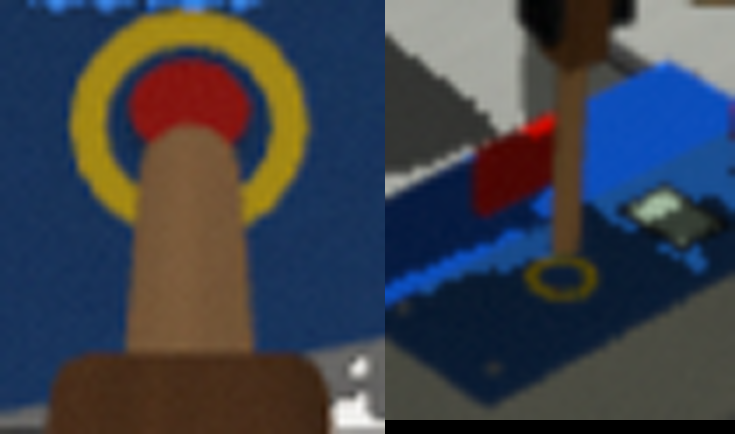

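```bash
python3 - <<'E'
from h import *
w=cap("wrist");s=cap("scene")
t=onz(w,317.2,195,.106);h=onz(w,317.1,187.1,.09);print("wrist",t,h,h-t)
t=onz(s,333.1,213.2,.106);h=onz(s,332.3,218,.09);print("scene",t,h,h-t); st()
E
```

```text
wrist [ 0.65901144 -0.06523248  0.106     ] [ 0.6564219  -0.06458405  0.09      ] [-0.00258954  0.00064843 -0.016     ]
scene [ 0.65819938 -0.0632965   0.106     ] [ 0.65750903 -0.06542773  0.09      ] [-0.00069035 -0.00213123 -0.016     ]
9.2 [ 0.6576 -0.0635  0.2326] yaw 69.8 axis [ 0.0222 -0.0216 -0.9995] F [-0.4 -0.5 -0.2] w 0.022 q6 -1.47
```

>>> {"method": "carry_out", "body": {"steps": [[[-0.17,-0.04,-0.3],0,1],[[0,0,-0.6],0,1],[[0,0,-0.6],0,1],[[0,0,-0.6],0,1],[[0,0,-0.3],0,1]]}}

```text
time: 9.7
position: [0.6553, -0.064, 0.2063]
tool_rot: [0.82, 0.572, 0.003, 0.015]
ft_force: [0.6, 0.4, -0.1]
grip_width: 0.0214
```

```bash
python3 -c "
from h import *
st()"
```

```text
9.7 [ 0.6553 -0.064   0.2063] yaw 69.8 axis [ 0.0215 -0.0214 -0.9995] F [ 0.6  0.4 -0.1] w 0.0214 q6 -1.47
```

>>> {"method": "carry_out", "body": {"steps": [[[0,0,-0.5],0,1],[[0,0,-0.5],0,1],[[0,0,-0.4],0,1],[[0,0,-0.1],0,1]]}}

```text
time: 10.1
position: [0.6558, -0.0641, 0.1931]
tool_rot: [0.82, 0.572, 0.003, 0.016]
ft_force: [-2.0, 0.5, 5.8]
grip_width: 0.0215
```

```bash
python3 -c "
from h import *
st();t=cap('top'); im=t['pixels'];hsv=cv2.cvtColor(im,cv2.COLOR_RGB2HSV).astype(int)
m=((hsv[:,:,0]<6)|(hsv[:,:,0]>174))&(hsv[:,:,1]>130)&(hsv[:,:,2]>60)
n,l,s,c=cv2.connectedComponentsWithStats(m.astype(np.uint8));print([(c[i].round(1),s[i,4]) for i in range(1,n) if s[i,4]>10])"
```

```text
10.1 [ 0.6558 -0.0641  0.1931] yaw 69.8 axis [ 0.0227 -0.022  -0.9995] F [-2.   0.5  5.8] w 0.0215 q6 -1.47
[(array([403.9, 144.8]), np.int32(58)), (array([294.8, 150.3]), np.int32(113))]
```

>>> {"method": "carry_out", "body": {"steps": [[[0,0,-0.2],0,1],[[0,0,-0.1],0,1],[[0,0,0],0,1],[[0,0,0],0,1],[[0,0,0],0,1],[[0,0,0],0,1],[[0,0,0],0,1],[[0,0,0],0,1]]}}

```text
time: 10.95
position: [0.6556, -0.0639, 0.1971]
tool_rot: [0.82, 0.573, 0.003, 0.016]
ft_force: [-1.7, 0.3, 4.1]
grip_width: 0.0216
```

```bash
cat > red.py <<'E'
from h import *
st()
for n in("top","scene","wrist"):
    c=cap(n);hsv=cv2.cvtColor(c['pixels'],cv2.COLOR_RGB2HSV).astype(int)
    m=((hsv[:,:,0]<6)|(hsv[:,:,0]>174))&(hsv[:,:,1]>130)&(hsv[:,:,2]>60)
    k,l,s,q=cv2.connectedComponentsWithStats(m.astype(np.uint8));print(n,[(q[i].round(1),s[i,4]) for i in range(1,k) if s[i,4]>10])
    print(" tab shut at",proj(c,[.584,-.0005,.1]).round(1),"open at",proj(c,[.5,.0105,.1]).round(1))
E
python3 red.py
```

```text
10.95 [ 0.6556 -0.0639  0.1971] yaw 69.9 axis [ 0.0242 -0.0233 -0.9994] F [-1.7  0.3  4.1] w 0.0216 q6 -1.47
top [(array([403.9, 144.9]), np.int32(57)), (array([294.8, 150.3]), np.int32(113))]
 tab shut at [316.4 187.6] open at [311.4 222.1]
scene [(array([27. , 77.9]), np.int32(102)), (array([309. , 189.2]), np.int32(141)), (array([361.1, 194.8]), np.int32(73)), (array([309., 270.]), np.int32(73))]
 tab shut at [326.9 196.5] open at [308.7 185.6]
wrist [(array([490.6, 177.6]), np.int32(1858)), (array([325.5, 198.6]), np.int32(21))]
 tab shut at [370.9  76.8] open at [346.1 -67.3]
```

>>> {"method": "carry_out", "body": {"steps": [[[0,0,1],0,1],[[0,0,2],0,1],[[0,0,2],0,1],[[0,0,2],0,1],[[0,0,2],0,1],[[0,0,1],0,1],[[-1,-2,0],0,1],[[-1.6,-4,0],0,1],[[-1.6,-4,0],0,1],[[-1.6,-4,0],0,1]]}}

```text
time: 12.1
position: [0.5987, -0.2014, 0.2964]
tool_rot: [0.817, 0.577, 0.005, 0.015]
ft_force: [0.6, 0.4, 0.5]
grip_width: 0.0223
```

>>> {"method": "carry_out", "body": {"steps": [[[-1.6,-4,0],0,1],[[-1.6,-4,0],0,1],[[-1.6,-4,0],0,1],[[-1.2,-3,0],0,1],[[-0.6,-1.5,0],0,1],[[0,0,0],0,1],[[0,0,0],0,1]]}}

```text
time: 12.8
position: [0.5265, -0.3763, 0.2917]
tool_rot: [0.819, 0.574, 0.004, 0.013]
ft_force: [0.1, 0.5, -0.1]
grip_width: 0.0218
```

```bash
python3 -c "
from h import *
st()"
```

```text
12.8 [ 0.5265 -0.3763  0.2917] yaw 70.1 axis [ 0.0215 -0.0158 -0.9996] F [ 0.1  0.5 -0.1] w 0.0218 q6 -2.02
```

>>> {"method": "carry_out", "body": {"steps": [[[-0.15,-1.4,-1.5],0,1],[[0,0,-2],0,1],[[0,0,-2],0,1],[[0,0,-1.5],0,1],[[0,0,-1],0,1],[[0,0,0],0,1],[[0,0,0],0,1]]}}

```text
time: 13.5
position: [0.5292, -0.3837, 0.2044]
tool_rot: [0.815, 0.579, 0.005, 0.011]
ft_force: [-0.2, -0.4, 0.9]
grip_width: 0.0217
```

```bash
python3 - <<'E'
from h import *
st(); w=cap("wrist"); o=robot.get_obs()
print(proj(w,o["position"]-[0,0,.127]), proj(w,[.5246,-.3907,.06]))
cv2.imwrite("pics/t4.png",cv2.resize(w["pixels"][130:235,240:400],None,fx=5,fy=5,interpolation=cv2.INTER_CUBIC)[:,:,::-1])
E
```

```text
13.5 [ 0.5292 -0.3837  0.2044] yaw 70.8 axis [ 0.0212 -0.0128 -0.9997] F [-0.2 -0.4  0.9] w 0.0217 q6 -2.04
[317.57094297 193.32584594] [308.42612553 186.00957567]
```

View pics/t4.png

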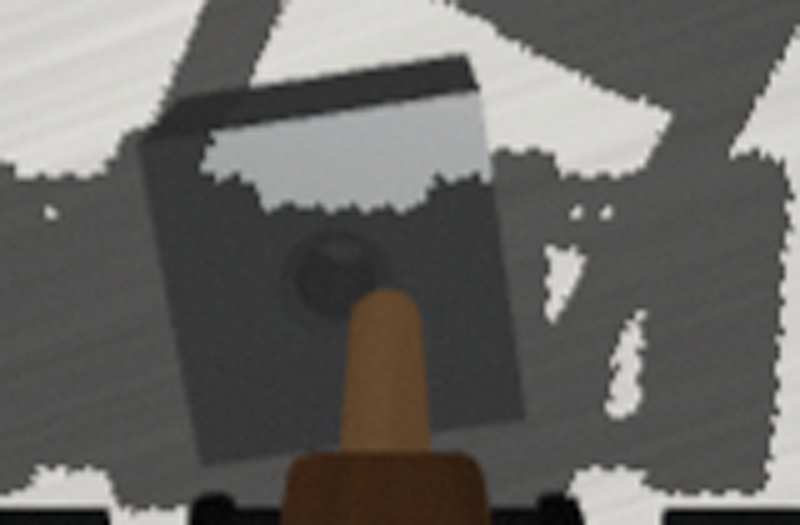

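```bash
python3 - <<'E'
from h import *
w=cap("wrist"); st()
t=onz(w,317.2,195,.0774);h=onz(w,307.2,185,.06);print(t,h,h-t)
E
```

```text
13.6 [ 0.5291 -0.384   0.205 ] yaw 70.8 axis [ 0.0218 -0.0134 -0.9997] F [-0.   0.6  0.4] w 0.022 q6 -2.04
[ 0.53027997 -0.38432391  0.0774    ] [ 0.52331753 -0.39133552  0.06      ] [-0.00696244 -0.00701161 -0.0174    ]
```

>>> {"method": "carry_out", "body": {"steps": [[[-0.6,-0.65,0],0,1],[[0,0,0],0,1],[[0,0,0],0,1]]}}

```text
time: 13.9
position: [0.5235, -0.3921, 0.2074]
tool_rot: [0.815, 0.579, 0.005, 0.014]
ft_force: [-0.5, -0.3, 0.3]
grip_width: 0.0217
```

```bash
python3 - <<'E'
from h import *
w=cap("wrist"); st()
z=robot.get_obs()["position"][2]-.127
t=onz(w,317.2,195,z);h=np.array([.5236,-.3911,.06]);print(t,h-t)
E
```

```text
13.95 [ 0.5235 -0.3923  0.2075] yaw 70.8 axis [ 0.0248 -0.0174 -0.9995] F [ 0.8 -0.4  0.1] w 0.0215 q6 -2.05
[ 0.52513353 -0.39339798  0.08045044] [-0.00153353  0.00229798 -0.02045044]
```

>>> {"method": "carry_out", "body": {"steps": [[[-0.1,0.2,-0.4],0,1],[[0,0,-0.6],0,1],[[0,0,-0.6],0,1],[[0,0,-0.5],0,1],[[0,0,-0.4],0,1]]}}

```text
time: 14.45
position: [0.5226, -0.3904, 0.1813]
tool_rot: [0.815, 0.579, 0.005, 0.015]
ft_force: [0.5, -0.1, 0.1]
grip_width: 0.0216
```

```bash
python3 - <<'E'
from h import *
st()
E
```

```text
14.45 [ 0.5226 -0.3904  0.1813] yaw 70.8 axis [ 0.0264 -0.0186 -0.9995] F [ 0.5 -0.1  0.1] w 0.0216 q6 -2.05
```

>>> {"method": "carry_out", "body": {"steps": [[[0,0,-0.8],0,1],[[0,0,-0.8],0,1],[[0,0,-0.8],0,1],[[0,0,-0.8],0,1],[[0,0,-0.6],0,1]]}}

```text
time: 14.95
position: [0.5229, -0.3905, 0.1395]
tool_rot: [0.815, 0.579, 0.005, 0.015]
ft_force: [0.1, -0.7, -0.7]
grip_width: 0.0218
```

```bash
python3 - <<'E'
from h import *
st()
E
```

```text
14.95 [ 0.5229 -0.3905  0.1395] yaw 70.8 axis [ 0.0264 -0.0187 -0.9995] F [ 0.1 -0.7 -0.7] w 0.0218 q6 -2.05
```

Seated to about 2.5 mm with no side force. I'll lower it the rest of the way and release.

>>> {"method": "carry_out", "body": {"steps": [[[0,0,-0.25],0,1],[[0,0,0],0,0.5],[[0,0,0],0,0],[[0,0,0],0,0],[[0,0,0],0,0],[[0,0,1],0,0],[[0,0,3],0,0],[[0,0,4],0,0],[[0,0,4],0,0],[[0,0,3],0,0]]}}

```text
time: 15.95
position: [0.5195, -0.3872, 0.288]
tool_rot: [0.815, 0.579, 0.004, 0.008]
ft_force: [0.6, -0.4, 0.6]
grip_width: 0.0836
```

```bash
python3 - <<'E'
from h import *
st(); t=cap("top","top2"); s=cap("scene","s3")
a=cv2.resize(t["pixels"][130:260,380:500],None,fx=3,fy=3,interpolation=cv2.INTER_CUBIC)
b=cv2.resize(s["pixels"][150:300,180:420],None,fx=2,fy=2,interpolation=cv2.INTER_CUBIC); 
H=max(a.shape[0],b.shape[0]); f=lambda i:cv2.copyMakeBorder(i,0,H-i.shape[0],0,0,cv2.BORDER_CONSTANT)
c=cv2.resize(t["pixels"][140:250,190:240],None,fx=3,fy=3,interpolation=cv2.INTER_CUBIC)
im=np.hstack([f(a),f(b)]); cv2.imwrite("pics/m1.png",im[:,:800,::-1])
E
```

```text
15.95 [ 0.5195 -0.3872  0.288 ] yaw 70.8 axis [ 0.0169 -0.0086 -0.9998] F [ 0.6 -0.4  0.6] w 0.0836 q6 -2.05
```

View pics/m1.png

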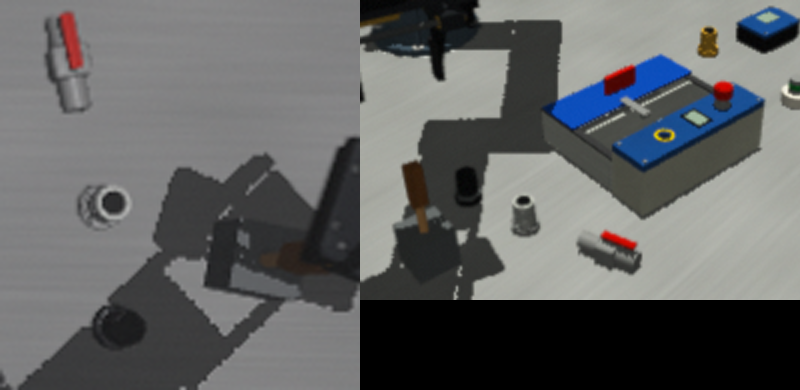

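>>> {"method": "carry_out", "body": {"steps": [[[1.3,3.1,0],3,0],[[1.3,3.1,-2],3,0],[[1.3,3.1,-2.5],3,0],[[1.3,3.1,-2.5],3,0],[[0,0,0],0,0],[[0,0,0],0,0]]}}

```text
time: 16.65
position: [0.5734, -0.2621, 0.2222]
tool_rot: [0.748, 0.663, 0.007, 0.015]
ft_force: [-0.4, -0.1, 0.9]
grip_width: 0.0868
```

```bash
cat > fit.py <<'E'
# find fitting near: argv = name x y guess
import sys; from h import *
st(); w=cap("wrist"); o=robot.get_obs(); g=np.array([float(sys.argv[1]),float(sys.argv[2])])
p=proj(w,[*g,.048]); print("pred px",p.round(1))
gray=cv2.cvtColor(w["pixels"],cv2.COLOR_RGB2GRAY); 
x0,x1=max(0,int(p[0])-70),int(p[0])+70; y0,y1=max(0,int(p[1])-70),min(232,int(p[1])+70)
r=cv2.medianBlur(cv2.resize(gray[y0:y1,x0:x1],None,fx=3,fy=3,interpolation=cv2.INTER_CUBIC),5)
k=330/(o["position"][2]+.14-.048)*.015*3
c=cv2.HoughCircles(r,cv2.HOUGH_GRADIENT,1,10,param1=120,param2=18,minRadius=int(.5*k),maxRadius=int(1.15*k))
print("neck r",k/3)
for q in ([] if c is None else c[0][:6]): 
    u,v=q[0]/3+x0,q[1]/3+y0; print((round(u,1),round(v,1),round(q[2]/3,1)),onz(w,u,v,.048).round(4))
cv2.imwrite(f"pics/fit.png",cv2.resize(w["pixels"][y0:y1,x0:x1],None,fx=4,fy=4,interpolation=cv2.INTER_CUBIC)[:,:,::-1]); print(x0,y0)
E
python3 fit.py .5715 -.2623; python3 - <<'E'
from h import *
t=cap("top"); print("steel top",onz(t,417.7,197.7,.048),"black",onz(t,421.7,238.3,.048))
E
```

```text
16.65 [ 0.5734 -0.2621  0.2222] yaw 83.1 axis [ 0.0308 -0.0141 -0.9994] F [-0.4 -0.1  0.9] w 0.0868 q6 -2.06
pred px [318.3 177.3]
neck r 15.767359514709256
(np.float32(318.2), np.float32(167.2), np.float32(17.8)) [ 0.5616 -0.2613  0.048 ]
(np.float32(318.2), np.float32(177.8), np.float32(10.7)) [ 0.572  -0.2625  0.048 ]
(np.float32(320.5), np.float32(170.2), np.float32(17.8)) [ 0.5648 -0.2594  0.048 ]
(np.float32(318.8), np.float32(162.8), np.float32(13.6)) [ 0.5575 -0.2601  0.048 ]
(np.float32(315.5), np.float32(175.8), np.float32(13.3)) [ 0.5698 -0.2648  0.048 ]
248 107
steel top [ 0.56761662 -0.26402936  0.048     ] black [ 0.46326182 -0.27351378  0.048     ]
```

>>> {"method": "carry_out", "body": {"steps": [[[-0.2,0,-3],0,0],[[0,0,-4],0,0],[[0,0,-4],0,0],[[0,0,-3],0,0],[[0,0,-1.5],0,0],[[0,0,0],0,0]]}}

```text
time: 17.35
position: [0.5739, -0.2749, 0.0707]
tool_rot: [0.752, 0.658, 0.009, 0.026]
ft_force: [-0.5, 0.0, -0.2]
grip_width: 0.0871
```

```bash
python3 -c "
from h import *
st()"
```

```text
17.35 [ 0.5739 -0.2749  0.0707] yaw 82.3 axis [ 0.0473 -0.028  -0.9985] F [-0.5  0.  -0.2] w 0.0871 q6 -2.07
```

>>> {"method": "carry_out", "body": {"steps": [[[-0.25,1.1,0],0,0],[[0,0,-0.8],0,0],[[0,0,-1],0,0],[[0,0,-0.8],0,0],[[0,0,-0.3],0,0]]}}

```text
time: 17.85
position: [0.574, -0.2672, 0.0452]
tool_rot: [0.753, 0.657, 0.01, 0.031]
ft_force: [0.1, -0.3, 0.5]
grip_width: 0.087
```

```bash
python3 -c "
from h import *
st()"
```

```text
17.85 [ 0.574  -0.2672  0.0452] yaw 82.1 axis [ 0.056  -0.0346 -0.9978] F [ 0.1 -0.3  0.5] w 0.087 q6 -2.05
```

>>> {"method": "carry_out", "body": {"steps": [[[0,0,4],0,0],[[0,0,4],0,0],[[0,0,4],0,0],[[0,0,4],0,0],[[0,0,0],0,0]]}}

```text
time: 18.35
position: [0.5723, -0.2658, 0.2062]
tool_rot: [0.753, 0.657, 0.009, 0.028]
ft_force: [1.4, -0.7, -0.3]
grip_width: 0.087
```

```bash
python3 -c "
from h import *
st()"
```

```text
18.35 [ 0.5723 -0.2658  0.2062] yaw 82.2 axis [ 0.05   -0.0304 -0.9983] F [ 1.4 -0.7 -0.3] w 0.087 q6 -2.05
```

>>> {"method": "carry_out", "body": {"steps": [[[0,0,-1],0,0],[[0,0,-1],0,0],[[0,0,-1],0,0],[[0,0,-1],0,0],[[0,0,0],0,0]]}}

```text
time: 18.85
position: [0.5696, -0.2638, 0.1581]
tool_rot: [0.753, 0.657, 0.008, 0.024]
ft_force: [0.2, 0.0, 0.3]
grip_width: 0.0873
```

```bash
python3 -c "
from h import *
st()"
```

```text
18.85 [ 0.5696 -0.2638  0.1581] yaw 82.2 axis [ 0.0431 -0.0256 -0.9987] F [0.2 0.  0.3] w 0.0873 q6 -2.05
```

>>> {"method": "carry_out", "body": {"steps": [[[0,0,5],0,0],[[0,0,0],0,0]]}}

```text
time: 19.05
position: [0.5683, -0.2631, 0.204]
tool_rot: [0.753, 0.657, 0.007, 0.019]
ft_force: [0.3, -0.8, 1.1]
grip_width: 0.0868
```

```bash
python3 -c "
from h import *
st()"
```

```text
19.05 [ 0.5683 -0.2631  0.204 ] yaw 82.2 axis [ 0.0355 -0.0202 -0.9992] F [ 0.3 -0.8  1.1] w 0.0868 q6 -2.05
```

>>> {"method": "carry_out", "body": {"steps": [[[0,0,-2],0,0],[[0,0,-2],0,0],[[0,0,0],0,0],[[0,0,5],0,0],[[0,0,0],0,0],[[0,0,-2],0,0],[[0,0,-2],0,0],[[0,0,0],0,0],[[0,0,5],0,0],[[0,0,0],0,0]]}}

```text
time: 20.05
position: [0.5707, -0.2648, 0.2258]
tool_rot: [0.753, 0.657, 0.007, 0.021]
ft_force: [1.3, -1.8, 1.6]
grip_width: 0.0869
```

```bash
python3 -c "
from h import *
st()"
```

```text
20.05 [ 0.5707 -0.2648  0.2258] yaw 82.2 axis [ 0.0377 -0.0219 -0.999 ] F [ 1.3 -1.8  1.6] w 0.0869 q6 -2.05
```

>>> {"method": "carry_out", "body": {"steps": [[[0,0,-1],0,0],[[0,0,-1],0,0],[[0,0,-1],0,0],[[0,0,-1],0,0],[[0,0,-1],0,0],[[0,0,-1],0,0],[[0,0,-1],0,0],[[0,0,-1],0,0],[[0,0,0],0,0]]}}

```text
time: 20.95
position: [0.5689, -0.2636, 0.1371]
tool_rot: [0.753, 0.657, 0.006, 0.019]
ft_force: [0.0, 0.0, -0.4]
grip_width: 0.0873
```

```bash
python3 -c "
from h import *
st()"
```

```text
20.95 [ 0.5689 -0.2636  0.1371] yaw 82.2 axis [ 0.0341 -0.0194 -0.9992] F [ 0.   0.  -0.4] w 0.0873 q6 -2.05
```

>>> {"method": "carry_out", "body": {"steps": [[[0.1,0,-1],0,0],[[0,0,-1],0,0],[[0,0,-1],0,0],[[0,0,-1],0,0],[[0,0,-1],0,0],[[0,0,-1],0,0],[[0,0,-1],0,0],[[0,0,-1],0,0],[[0,0,-1],0,0],[[0,0,-0.5],0,0]]}}

```text
time: 21.95
position: [0.5709, -0.2642, 0.0347]
tool_rot: [0.753, 0.657, 0.007, 0.02]
ft_force: [-0.7, 0.4, -0.2]
grip_width: 0.087
```

```bash
python3 -c "
from h import *
st()"
```

```text
21.95 [ 0.5709 -0.2642  0.0347] yaw 82.2 axis [ 0.0365 -0.0211 -0.9991] F [-0.7  0.4 -0.2] w 0.087 q6 -2.05
```

>>> {"method": "carry_out", "body": {"squeeze": 30, "steps": [[[0,0,0.4],0,0],[[0,0,0],0,1],[[0,0,0],0,1],[[0,0,0],0,1],[[0,0,0],0,1],[[0,0,0],0,1],[[0,0,0],0,1],[[0,0,0],0,1],[[0,0,0],0,1],[[0,0,0],0,1]]}}

```text
time: 22.95
position: [0.5717, -0.2645, 0.0401]
tool_rot: [0.753, 0.657, 0.007, 0.021]
ft_force: [0.2, -0.1, 0.8]
grip_width: 0.0292
```

```bash
python3 -c "
from h import *
st()"
```

```text
22.95 [ 0.5717 -0.2645  0.0401] yaw 82.2 axis [ 0.0385 -0.022  -0.999 ] F [ 0.2 -0.1  0.8] w 0.0292 q6 -2.05
```

>>> {"method": "carry_out", "body": {"steps": [[[0,0,1],0,1],[[0,0,2],0,1],[[0,0,2],0,1],[[0,0,2],0,1],[[0,0,2],0,1],[[0,0,1],0,1],[[0,1,0],0,1],[[0.1,3,0],0,1],[[0.1,3,0],0,1],[[0.1,3,0],0,1]]}}

```text
time: 23.95
position: [0.5707, -0.1626, 0.1418]
tool_rot: [0.756, 0.655, 0.006, 0.018]
ft_force: [0.8, 0.7, -2.2]
grip_width: 0.0292
```

>>> {"method": "carry_out", "body": {"steps": [[[0.1,3,0],0,1],[[0.1,3,0],0,1],[[0,1.5,0],0,1],[[0,0.5,0],0,1],[[0,0,0],0,1],[[0,0,0],0,1]]}}

```text
time: 24.55
position: [0.5676, -0.073, 0.1371]
tool_rot: [0.754, 0.657, 0.003, 0.012]
ft_force: [0.3, -0.3, -2.8]
grip_width: 0.0292
```

```bash
python3 -c "
from h import *
st(); w=cap('wrist','w5'); print(proj(w,[.5762,-.0733,.008]),proj(w,[.5856,-.0009,.008]))"
```

```text
24.55 [ 0.5676 -0.073   0.1371] yaw 82.1 axis [ 0.0208 -0.0146 -0.9997] F [ 0.3 -0.3 -2.8] w 0.0292 q6 -1.75
[319.62641913 202.79525358] [405.90264187 202.44014441]
```

View pics/w5.png

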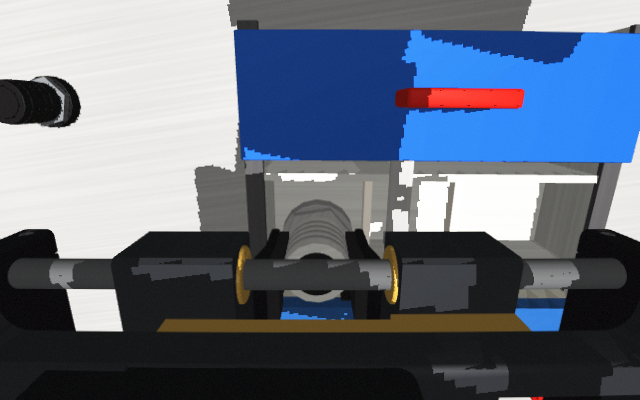

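```bash
python3 - <<'E'
from h import *
X=np.array([.9916,-.1292]);Y=np.array([.1292,.9916]);O=np.array([.5856,-.0009])
cell=lambda P:((P[:2]-O)@X*1e3,(P[:2]-O)@Y*1e3)
t=cap("top");w=cap("wrist");s=cap("scene")
print("shut bar top",cell(onz(t,328,175,.065)))
for z in(.02,.065): print(z,[np.round(cell(onz(w,u,v,z))) for u,v in((390,165),(412,165),(390,230),(412,230),(367,200),(250,200),(235,100))])
print("scene bar ends",[np.round(cell(onz(s,180+u/2,150+v/2,.065))) for u,v in((262,97),(290,112))])
cv2.imwrite("pics/m2.png",np.vstack([cv2.resize(w["pixels"][150:235,235:475],None,fx=3,fy=3)[:,:720],cv2.resize(t["pixels"][135:255,255:375],None,fx=6,fy=6,interpolation=cv2.INTER_CUBIC)[:345]])[:,:,::-1])
E
```

```text
shut bar top (np.float64(38.460930372382954), np.float64(-24.640451172303653))
0.02 [array([-34., -18.]), array([-34.,  -1.]), array([ 21., -15.]), array([21.,  3.]), array([ -6., -35.]), array([  -6., -130.]), array([ -84., -136.])]
0.065 [array([-42., -28.]), array([-42., -13.]), array([  3., -25.]), array([  3., -10.]), array([-19., -42.]), array([ -19., -120.]), array([ -83., -125.])]
scene bar ends [array([-66.,  -8.]), array([-5., -4.])]
```

View pics/m2.png

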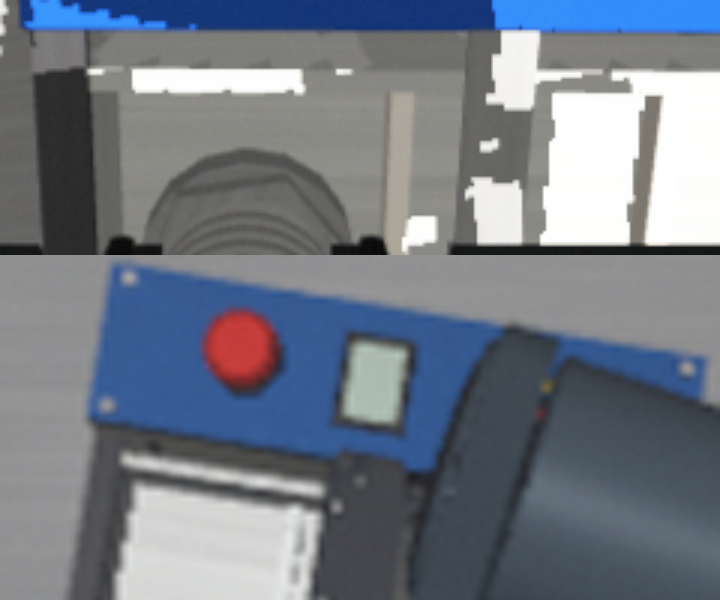

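>>> {"method": "carry_out", "body": {"steps": [[[0.8,-0.15,0],0,1],[[0,0,-0.5],0,1],[[0,0,-1],0,1],[[0,0,-0.5],0,1],[[0,0,0],0,1]]}}

```text
time: 25.25
position: [0.577, -0.0774, 0.1155]
tool_rot: [0.756, 0.655, 0.003, 0.013]
ft_force: [-1.0, -0.4, -2.5]
grip_width: 0.0291
```

```bash
cat >> h.py <<'E'
X=np.array([.9916,-.1292]);Y=np.array([.1292,.9916]);O=np.array([.5856,-.0009])
cell=lambda P:np.round([(P[:2]-O)@X*1e3,(P[:2]-O)@Y*1e3],1)
E
python3 -c "
from h import *
st();print(cell(robot.get_obs()['position']))"
```

```text
25.25 [ 0.577  -0.0774  0.1155] yaw 81.8 axis [ 0.0223 -0.0151 -0.9996] F [-1.  -0.4 -2.5] w 0.0291 q6 -1.74
[  1.4 -77. ]
```

>>> {"method": "carry_out", "body": {"steps": [[[0,0.4,-0.4],0,1],[[0,0,-1],0,1],[[0,0,-1],0,1],[[0,0,-1],0,1],[[0,0,-1],0,1],[[0,0,-0.8],0,1],[[0,0,-0.4],0,1],[[0,0,0],0,1]]}}

```text
time: 26.05
position: [0.576, -0.0724, 0.0531]
tool_rot: [0.755, 0.655, 0.003, 0.012]
ft_force: [-1.0, 0.5, -2.3]
grip_width: 0.0295
```

```bash
python3 -c "
from h import *
st();print(cell(robot.get_obs()['position']))"
```

```text
26.05 [ 0.576  -0.0724  0.0531] yaw 81.9 axis [ 0.0197 -0.0142 -0.9997] F [-1.   0.5 -2.3] w 0.0295 q6 -1.73
[ -0.2 -72.2]
```

>>> {"method": "carry_out", "body": {"steps": [[[0,0,-0.3],0,1],[[0,0,-0.2],0,1],[[0,0,0],0,1]]}}

```text
time: 26.35
position: [0.5766, -0.0726, 0.0485]
tool_rot: [0.755, 0.655, 0.003, 0.012]
ft_force: [0.1, -0.6, -2.8]
grip_width: 0.0292
```

>>> {"method": "carry_out", "body": {"steps": [[[0,0,0],0,0.55],[[0,0,0],0,0.55],[[0,0,0],0,0.55],[[0,0,0],0,0.55]]}}

```text
time: 26.75
position: [0.5784, -0.0732, 0.0503]
tool_rot: [0.755, 0.655, 0.004, 0.015]
ft_force: [0.8, 1.0, 0.7]
grip_width: 0.039
```

```bash
python3 -c "
from h import *
st();print(cell(robot.get_obs()['position']))"
```

```text
26.75 [ 0.5784 -0.0732  0.0503] yaw 81.9 axis [ 0.0257 -0.0162 -0.9995] F [0.8 1.  0.7] w 0.039 q6 -1.73
[  2.2 -72.6]
```

>>> {"method": "carry_out", "body": {"steps": [[[0,0,1],0,0.55],[[0,0,1.5],0,0.55],[[0,0,2],0,0.55],[[0,0,3],0,0.5],[[0,0,4],0,0],[[0,0,4],0,0],[[0,3,4],0,0],[[0,3,0],0,0],[[0,0,0],0,0],[[0,0,0],0,0]]}}

```text
time: 27.75
position: [0.5778, -0.0128, 0.2596]
tool_rot: [0.756, 0.655, 0.007, 0.018]
ft_force: [-0.3, 0.0, 0.5]
grip_width: 0.0826
```

```bash
python3 - <<'E'
from h import *
st(); w=cap("wrist","w6"); t=cap("top")
print([ (k,proj(w,[*(O+k[0]*X+k[1]*Y),k[2]]).round(0)) for k in((0,0,.008),(0,-.073,.056),(-.047,0,.068))])
a=w["pixels"][60:235,200:480]; cv2.imwrite("pics/m3.png",cv2.resize(a,None,fx=2.8,fy=2.8,interpolation=cv2.INTER_CUBIC)[:,:,::-1])
E
```

```text
27.75 [ 0.5778 -0.0128  0.2596] yaw 81.8 axis [ 0.034  -0.0173 -0.9993] F [-0.3  0.   0.5] w 0.0826 q6 -1.63
[((0, 0, 0.008), array([330., 168.])), ((0, -0.073, 0.056), array([263., 178.])), ((-0.047, 0, 0.068), array([332., 134.]))]
```

View pics/m3.png

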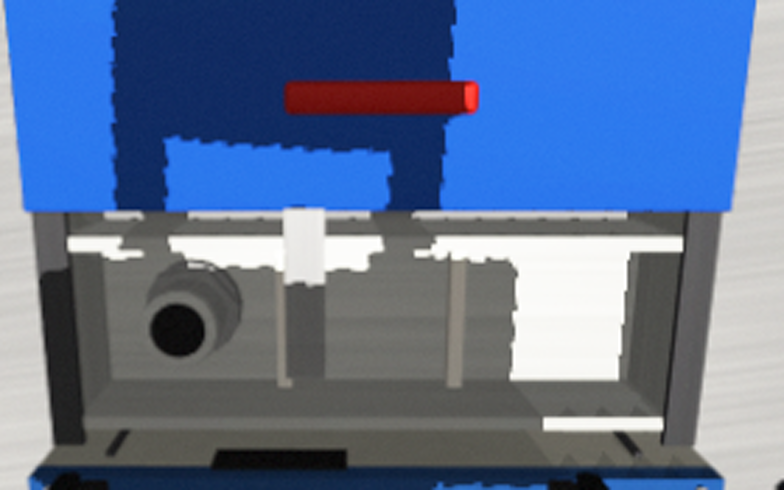

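```bash
python3 - <<'E'
from h import *
w=cap("wrist"); f=lambda u,v,z:cell(onz(w,200+u/2.8,60+v/2.8,z))
for z in(.008,.06,.065,.07): print(z,[f(*p,z) for p in((283,209),(326,209),(285,378),(326,378),(305,285))])
print("guard edge",f(30,211,.068),f(735,209,.068)); print("ribs .02",f(284,320,.02),f(456,320,.02)); print("steel",f(180,330,.056)); print("walls.06",f(65,300,.06),f(685,300,.06)); print("slot",f(213,450,.065),f(347,450,.065))
E
```

```text
0.008 [array([-41.6, -34.1]), array([-41.4, -16.3]), array([ 31.4, -35.3]), array([ 31.6, -17.4]), array([ -9.6, -25.7])]
0.06 [array([-46.9, -31. ]), array([-46.7, -15.5]), array([ 16.4, -32. ]), array([ 16.5, -16.4]), array([-19.2, -23.6])]
0.065 [array([-47.4, -30.7]), array([-47.2, -15.4]), array([ 14.9, -31.7]), array([ 15.1, -16.4]), array([-20.1, -23.4])]
0.07 [array([-47.9, -30.4]), array([-47.7, -15.4]), array([ 13.5, -31.3]), array([ 13.6, -16.3]), array([-21. , -23.3])]
guard edge [ -48.3 -119.9] [-45.9 127.8]
ribs .02 [  2.8 -34.3] [ 3.6 37.2]
steel [ -1.8 -71.5]
walls.06 [ -14.7 -113. ] [-12.  116.4]
slot [ 43.3 -60.1] [43.8 -8.8]
```

>>> {"method": "carry_out", "body": {"steps": [[[-0.8,-2,0],0,0],[[-1.5,-3.4,0],0,0],[[-1.5,-3.4,0],0,0],[[-1.5,-3.4,0],0,0],[[-1.5,-3.4,-1],0,0],[[-1.5,-3.4,-1],0,0],[[-1.5,-3.4,-1],0,0],[[-1,-2.5,-1],0,0],[[0,0,0],0,0],[[0,0,0],0,0]]}}

```text
time: 28.9
position: [0.4594, -0.2779, 0.208]
tool_rot: [0.76, 0.65, 0.004, 0.01]
ft_force: [1.0, 0.4, 0.5]
grip_width: 0.087
```

```bash
sed -i 's/^O=.*//; s/;O=np.array(\[.5856,-.0009\])/;O=np.array([.5858,.0006])/' h.py; python3 fit.py .463 -.2735; python3 - <<'E'
from h import *
w=cap("wrist"); g=cv2.cvtColor(w["pixels"],cv2.COLOR_RGB2GRAY)
m=(g<45).astype(np.uint8); m[228:]=0
n,l,s,c=cv2.connectedComponentsWithStats(m)
for i in range(1,n):
    if s[i,4]>100: print(s[i],c[i].round(1),onz(w,*c[i],.03).round(4))
E
```

```text
28.9 [ 0.4594 -0.2779  0.208 ] yaw 81.1 axis [ 0.0181 -0.0099 -0.9998] F [1.  0.4 0.5] w 0.087 q6 -2.17
pred px [323.3 187.9]
neck r 16.495881255789623
(np.float32(321.5), np.float32(186.8), np.float32(16.9)) [ 0.4617 -0.275   0.048 ]
(np.float32(320.2), np.float32(177.5), np.float32(17.0)) [ 0.4528 -0.2749  0.048 ]
253 117
[500 140  17  88 410] [508.5 185.5] [ 0.4928 -0.0922  0.03  ]
[305 167  33  38 955] [321.1 185.4] [ 0.4648 -0.2756  0.03  ]
[615 186  25  16 307] [628.4 192.4] [0.5183 0.0287 0.03  ]
[215 221  38   7 213] [233.8 224.4] [ 0.492  -0.3703  0.03  ]
```

>>> {"method": "carry_out", "body": {"steps": [[[0.2,0.25,-1],0,0],[[0,0,-1.2],0,0],[[0,0,-1.2],0,0],[[0,0,-1.2],0,0],[[0,0,-1.2],0,0],[[0,0,-1.2],0,0],[[0,0,-1.2],0,0],[[0,0,-1.2],0,0],[[0,0,-1.2],0,0],[[0,0,-1],0,0]]}}

```text
time: 30.0
position: [0.4659, -0.2638, 0.0841]
tool_rot: [0.754, 0.657, 0.004, 0.01]
ft_force: [0.4, -0.1, 0.3]
grip_width: 0.0872
```

```bash
python3 -c "
from h import *
st()"
```

```text
30.0 [ 0.4659 -0.2638  0.0841] yaw 82.2 axis [ 0.0197 -0.0095 -0.9998] F [ 0.4 -0.1  0.3] w 0.0872 q6 -2.17
```

>>> {"method": "carry_out", "body": {"steps": [[[-0.4,-1.1,0],0,0],[[0,0,0],0,0],[[0,0,-0.8],0,0],[[0,0,-1],0,0],[[0,0,-1],0,0],[[0,0,-0.6],0,0]]}}

```text
time: 30.6
position: [0.4621, -0.276, 0.0474]
tool_rot: [0.753, 0.657, 0.004, 0.011]
ft_force: [0.3, 1.2, -0.0]
grip_width: 0.0871
```

```bash
python3 -c "
from h import *
st()"
```

```text
30.6 [ 0.4621 -0.276   0.0474] yaw 82.2 axis [ 0.0209 -0.0106 -0.9997] F [ 0.3  1.2 -0. ] w 0.0871 q6 -2.19
```

>>> {"method": "carry_out", "body": {"squeeze": 30, "steps": [[[0,0,0],0,1],[[0,0,0],0,1],[[0,0,0],0,1],[[0,0,0],0,1],[[0,0,0],0,1],[[0,0,0],0,1],[[0,0,0],0,1],[[0,0,0],0,1],[[0,0,0],0,1],[[0,0,0],0,1]]}}

```text
time: 31.6
position: [0.4621, -0.2756, 0.0471]
tool_rot: [0.753, 0.657, 0.004, 0.011]
ft_force: [-0.7, -0.4, -0.3]
grip_width: 0.0293
```

>>> {"method": "carry_out", "body": {"steps": [[[0,0,1],0,1],[[0,0,2],0,1],[[0,0,2],0,1],[[0,0,2],0,1],[[0,0,2],0,1],[[0,0,2],0,1],[[0,0,1],0,1],[[0.5,1,0],0,1],[[1.2,2.8,0],0,1],[[1.2,2.8,0],0,1]]}}

```text
time: 32.6
position: [0.4888, -0.2082, 0.1729]
tool_rot: [0.756, 0.655, 0.004, 0.009]
ft_force: [-0.8, -0.0, -1.0]
grip_width: 0.0293
```

```bash
python3 -c "
from h import *
st()"
```

```text
32.6 [ 0.4888 -0.2082  0.1729] yaw 81.8 axis [ 0.0177 -0.0084 -0.9998] F [-0.8 -0.  -1. ] w 0.0293 q6 -2.05
```

>>> {"method": "carry_out", "body": {"steps": [[[1.2,2.7,0],5,1],[[1.2,2.7,0],7,1],[[1.2,2.7,0],7,1],[[1.2,2.7,0],7,1],[[1.2,2.7,0],7,1],[[1.2,2.7,0],7,1],[[1.2,2.7,0],7,1],[[0.8,1.8,0],5,1],[[0,0,0],0,1],[[0,0,0],0,1]]}}

```text
time: 33.6
position: [0.5765, 0.0217, 0.1616]
tool_rot: [0.372, 0.928, 0.005, -0.006]
ft_force: [0.6, -0.1, -1.2]
grip_width: 0.0293
```

```bash
python3 -c "
from h import *
st();print(cell(robot.get_obs()['position']))"
```

```text
33.6 [0.5765 0.0217 0.1616] yaw 136.3 axis [-0.0069  0.0125 -0.9999] F [ 0.6 -0.1 -1.2] w 0.0293 q6 -2.55
[-12.   19.7]
```

>>> {"method": "carry_out", "body": {"steps": [[[1.0,-0.9,0],-1.5,1],[[0,0,0],0,1],[[0,0,-1],0,1],[[0,0,-1],0,1],[[0,0,-1],0,1],[[0,0,0],0,1],[[0,0,0],0,1]]}}

```text
time: 34.3
position: [0.5847, 0.0084, 0.1268]
tool_rot: [0.389, 0.921, 0.004, -0.008]
ft_force: [-0.2, 1.1, -1.2]
grip_width: 0.0294
```

```bash
python3 -c "
from h import *
st();print(cell(robot.get_obs()['position']))"
```

```text
34.3 [0.5847 0.0084 0.1268] yaw 134.2 axis [-0.0118  0.013  -0.9998] F [-0.2  1.1 -1.2] w 0.0294 q6 -2.53
[-2.   7.6]
```

>>> {"method": "carry_out", "body": {"steps": [[[0.25,0.3,0],0,1],[[0,0,0],0,1],[[0,0,-0.4],0,1],[[0,0,0],0,1]]}}

```text
time: 34.7
position: [0.5879, 0.0119, 0.1232]
tool_rot: [0.389, 0.921, 0.004, -0.007]
ft_force: [0.1, -0.0, -1.7]
grip_width: 0.0291
```

```bash
python3 -c "
from h import *
st();print(cell(robot.get_obs()['position']));cap('wrist','w7')"
```

```text
34.7 [0.5879 0.0119 0.1232] yaw 134.2 axis [-0.0103  0.0128 -0.9999] F [ 0.1 -0.  -1.7] w 0.0291 q6 -2.53
[ 0.7 11.5]
```

>>> {"method": "carry_out", "body": {"steps": [[[-0.05,0,-0.6],0,1],[[0,0,-0.8],0,1],[[0,0,-0.8],0,1],[[0,0,-0.6],0,1],[[0,0,0],0,1]]}}

```text
time: 35.25
position: [0.5874, 0.0119, 0.0929]
tool_rot: [0.389, 0.921, 0.004, -0.007]
ft_force: [-0.7, 0.3, -1.2]
grip_width: 0.0292
```

```bash
python3 -c "
from h import *
st();print(cell(robot.get_obs()['position']))"
```

```text
35.25 [0.5874 0.0119 0.0929] yaw 134.2 axis [-0.01    0.0127 -0.9999] F [-0.7  0.3 -1.2] w 0.0292 q6 -2.53
[ 0.1 11.4]
```

>>> {"method": "carry_out", "body": {"steps": [[[0,0,-0.8],0,1],[[0,0,-0.8],0,1],[[0,0,-0.8],0,1],[[0,0,-0.6],0,1],[[0,0,-0.3],0,1],[[0,0,0],0,1]]}}

```text
time: 35.85
position: [0.5873, 0.0119, 0.0562]
tool_rot: [0.389, 0.921, 0.004, -0.007]
ft_force: [0.2, -0.5, -1.6]
grip_width: 0.0297
```

```bash
python3 -c "
from h import *
st();print(cell(robot.get_obs()['position']))"
```

```text
35.85 [0.5873 0.0119 0.0562] yaw 134.2 axis [-0.0108  0.0129 -0.9999] F [ 0.2 -0.5 -1.6] w 0.0297 q6 -2.53
[ 0.  11.4]
```

>>> {"method": "carry_out", "body": {"steps": [[[0,0,-0.15],0,1],[[0,0,0],0,0.6],[[0,0,0],0,0.6],[[0,0,0],0,0.6],[[0,0,0],0,0.6]]}}

```text
time: 36.35
position: [0.5889, 0.0116, 0.0572]
tool_rot: [0.389, 0.921, 0.004, -0.005]
ft_force: [0.5, 0.4, 0.3]
grip_width: 0.0348
```

```bash
python3 -c "
from h import *
st();print(cell(robot.get_obs()['position']))"
```

```text
36.35 [0.5889 0.0116 0.0572] yaw 134.2 axis [-0.0065  0.0119 -0.9999] F [0.5 0.4 0.3] w 0.0348 q6 -2.53
[ 1.7 11.3]
```

Released, no residual force. I'll lift slowly straight up, then head towards the brass fitting.

>>> {"method": "carry_out", "body": {"steps": [[[-0.1,0,0.7],0,0.6],[[0,0,1],0,0.6],[[0,0,1],0,0.6],[[0,0,1],0,0.6],[[0,0,1.5],0,0.6],[[0,0,2],0,0.6],[[0,0,4],0,0],[[0,0,4],0,0],[[0,0,0],0,0]]}}

```text
time: 37.25
position: [0.5877, 0.0116, 0.2209]
tool_rot: [0.389, 0.921, 0.005, -0.004]
ft_force: [1.6, -0.4, -0.4]
grip_width: 0.0511
```

```bash
python3 - <<'E'
from h import *
st()
t=cap("top");s=cap("scene")
for c,n in((t,"top"),(s,"scene")):
    hsv=cv2.cvtColor(c["pixels"],cv2.COLOR_RGB2HSV).astype(int)
    m=(abs(hsv[:,:,0]-23)<9)&(hsv[:,:,1]>120)&(hsv[:,:,2]>50)
    k,l,st_,q=cv2.connectedComponentsWithStats(m.astype(np.uint8))
    print(n,[(st_[i].tolist(),q[i].round(1),onz(c,*q[i],.03).round(3)) for i in range(1,k) if st_[i,4]>25])
E
```

```text
37.25 [0.5877 0.0116 0.2209] yaw 134.2 axis [-0.0032  0.0114 -0.9999] F [ 1.6 -0.4 -0.4] w 0.0511 q6 -2.52
top [([212, 227, 17, 14, 111], array([220.6, 233.5]), array([0.469, 0.243, 0.03 ])), ([49, 242, 34, 36, 579], array([ 66.3, 258.3]), array([0.403, 0.624, 0.03 ])), ([572, 378, 31, 22, 419], array([586.3, 389.5]), array([ 0.09, -0.69,  0.03]))]
scene [([142, 26, 103, 49, 2283], array([175.3,  49.7]), array([-1.707,  0.928,  0.03 ])), ([118, 31, 24, 44, 562], array([130. ,  53.9]), array([-1.874,  0.636,  0.03 ])), ([380, 43, 104, 105, 7835], array([436.3,  91.2]), array([0.285, 1.356, 0.03 ])), ([262, 98, 9, 6, 27], array([266.3, 101.1]), array([-0.312,  0.587,  0.03 ])), ([222, 103, 37, 16, 244], array([238.1, 109.6]), array([-0.329,  0.409,  0.03 ])), ([86, 108, 104, 68, 2792], array([138.3, 142.2]), array([-0.361, -0.117,  0.03 ])), ([376, 133, 18, 13, 152], array([385.5, 138.3]), array([0.414, 0.61 , 0.03 ])), ([340, 168, 10, 15, 106], array([345.2, 175.4]), array([0.477, 0.237, 0.03 ])), ([30, 208, 10, 8, 32], array([ 34.4, 211. ]), array([-0.15 , -0.612,  0.03 ])), ([13, 225, 35, 36, 523], array([ 30.2, 241.7]), array([ 0.013, -0.679,  0.03 ])), ([208, 253, 6, 13, 45], array([210.8, 259.2]), array([ 0.477, -0.366,  0.03 ]))]
```

>>> {"method": "carry_out", "body": {"steps": [[[-0.8,1.5,0],-4,0],[[-1.4,2.7,0],-6,0],[[-1.4,2.7,0],-6,0],[[-1.4,2.7,0],-6,0],[[-1.4,2.7,0],-6,0],[[-1.4,2.7,0],-6,0],[[-1.4,2.7,0],-6,0],[[-1.4,2.7,0],-6,0],[[-0.8,1.6,0],-5,0],[[0,0,0],0,0]]}}

```text
time: 38.35
position: [0.4548, 0.2365, 0.2034]
tool_rot: [0.761, 0.648, -0.003, -0.017]
ft_force: [0.1, -0.4, -0.9]
grip_width: 0.0869
```

>>> {"method": "carry_out", "body": {"steps": [[[0,0,0],0,0]]}}

```text
time: 38.45
position: [0.454, 0.2363, 0.2025]
tool_rot: [0.76, 0.649, -0.004, -0.017]
ft_force: [-0.6, 0.0, 0.4]
grip_width: 0.0869
```

```bash
python3 fit.py .470 .242;  python3 - <<'E'
from h import *
w=cap("wrist"); hsv=cv2.cvtColor(w["pixels"],cv2.COLOR_RGB2HSV).astype(int)
m=((abs(hsv[:,:,0]-23)<9)&(hsv[:,:,1]>110)&(hsv[:,:,2]>50)).astype(np.uint8); m[228:]=0
n,l,s,c=cv2.connectedComponentsWithStats(m)
for i in range(1,n):
    if s[i,4]>100: print(s[i],c[i].round(1),onz(w,*c[i],.03).round(4),cv2.minAreaRect(np.argwhere(l==i)[:,::-1].astype(np.float32)))
E
```

```text
38.45 [0.454  0.2363 0.2025] yaw 81.0 axis [-0.0282  0.0205 -0.9994] F [-0.6  0.   0.4] w 0.0869 q6 -1.19
pred px [323.  210.2]
neck r 16.811487572599557
(np.float32(331.2), np.float32(209.2), np.float32(11.0)) [0.4703 0.2497 0.048 ]
252 140
[310 180  38  44 936] [328.5 198.2] [0.4636 0.2489 0.03  ] ((328.5, 201.5), (43.0, 37.0), 90.0)
```

>>> {"method": "carry_out", "body": {"steps": [[[1.5,1.0,0],1,0],[[0,0,0],0,0],[[0,0,-1.2],0,0],[[0,0,-1.3],0,0],[[0,0,-1.3],0,0],[[0,0,-1.3],0,0],[[0,0,-1.3],0,0],[[0,0,-1],0,0],[[0,0,0],0,0]]}}

```text
time: 39.45
position: [0.4675, 0.2373, 0.1212]
tool_rot: [0.758, 0.653, -0.008, -0.018]
ft_force: [-0.5, -0.6, -0.6]
grip_width: 0.0871
```

```bash
python3 fit.py .470 .249
```

```text
39.45 [0.4675 0.2373 0.1212] yaw 81.5 axis [-0.0357  0.0164 -0.9992] F [-0.5 -0.6 -0.6] w 0.0871 q6 -1.2
pred px [333.1 222. ]
neck r 23.15637964666867
(np.float32(333.8), np.float32(222.5), np.float32(15.3)) [0.4705 0.2495 0.048 ]
(np.float32(337.2), np.float32(221.2), np.float32(11.8)) [0.4699 0.2518 0.048 ]
(np.float32(329.8), np.float32(222.8), np.float32(11.5)) [0.4703 0.2467 0.048 ]
263 151
```

>>> {"method": "carry_out", "body": {"steps": [[[0.3,1.1,0],0,0],[[0,0,0],0,0],[[0,0,-0.8],0,0],[[0,0,-1],0,0],[[0,0,-1],0,0],[[0,0,-1],0,0],[[0,0,0],0,0]]}}

```text
time: 40.2
position: [0.4722, 0.2499, 0.0822]
tool_rot: [0.757, 0.653, -0.006, -0.017]
ft_force: [0.0, 0.2, -0.9]
grip_width: 0.0872
```

```bash
python3 -c "
from h import *
st()"
```

```text
40.2 [0.4722 0.2499 0.0822] yaw 81.5 axis [-0.0309  0.0176 -0.9994] F [ 0.   0.2 -0.9] w 0.0872 q6 -1.19
```

>>> {"method": "carry_out", "body": {"squeeze": 30, "steps": [[[-0.1,0,-0.8],0,0],[[0,0,-1],0,0],[[0,0,-1],0,0],[[0,0,-0.7],0,0],[[0,0,0],0,0],[[0,0,0],0,1],[[0,0,0],0,1],[[0,0,0],0,1],[[0,0,0],0,1],[[0,0,0],0,1]]}}

```text
time: 41.2
position: [0.4715, 0.2498, 0.0441]
tool_rot: [0.757, 0.653, -0.006, -0.017]
ft_force: [0.8, 0.1, 0.6]
grip_width: 0.055
```

>>> {"method": "carry_out", "body": {"steps": [[[0,0,0],0,1],[[0,0,0],0,1],[[0,0,0],0,1],[[0,0,0],0,1],[[0,0,0],0,1]]}}

```text
time: 41.7
position: [0.4717, 0.2498, 0.0446]
tool_rot: [0.757, 0.653, -0.005, -0.016]
ft_force: [0.2, -0.4, 0.1]
grip_width: 0.0294
```

```bash
python3 -c "
from h import *
st()"
```

```text
41.7 [0.4717 0.2498 0.0446] yaw 81.5 axis [-0.0294  0.0179 -0.9994] F [ 0.2 -0.4  0.1] w 0.0294 q6 -1.19
```

>>> {"method": "carry_out", "body": {"steps": [[[0,0,1],0,1],[[0,0,2],0,1],[[0,0,2],0,1],[[0,0,2],0,1],[[0,0,2],0,1],[[0,0,1],0,1],[[1,-1.4,0.5],0,1],[[2,-2.9,0],0,1],[[2,-2.9,0],0,1],[[2,-2.9,0],0,1]]}}

```text
time: 42.7
position: [0.5361, 0.149, 0.1554]
tool_rot: [0.755, 0.656, -0.009, -0.019]
ft_force: [0.9, 0.5, -1.2]
grip_width: 0.0294
```

>>> {"method": "carry_out", "body": {"steps": [[[2,-2.9,0],0,1],[[2,-2.9,0],0,1],[[0.8,-1,0],0,1],[[0,0,0],0,1],[[0,0,0],0,1]]}}

```text
time: 43.2
position: [0.5862, 0.0748, 0.1546]
tool_rot: [0.757, 0.654, -0.009, -0.019]
ft_force: [0.4, 0.3, -1.6]
grip_width: 0.0295
```

```bash
python3 -c "
from h import *
st();print(cell(robot.get_obs()['position']))"
```

```text
43.2 [0.5862 0.0748 0.1546] yaw 81.6 axis [-0.0393  0.0175 -0.9991] F [ 0.4  0.3 -1.6] w 0.0295 q6 -1.5
[-9.1 73.6]
```

>>> {"method": "carry_out", "body": {"steps": [[[0.85,-0.15,0],0,1],[[0,0,0],0,1],[[0,0,-0.8],0,1],[[0,0,-1],0,1],[[0,0,-1],0,1],[[0,0,-0.5],0,1],[[0,0,0],0,1]]}}

```text
time: 43.9
position: [0.5906, 0.0788, 0.1176]
tool_rot: [0.754, 0.656, -0.011, -0.022]
ft_force: [0.8, 0.0, -2.3]
grip_width: 0.0292
```

```bash
python3 -c "
from h import *
st();print(cell(robot.get_obs()['position']))"
```

```text
43.9 [0.5906 0.0788 0.1176] yaw 82.0 axis [-0.0459  0.0188 -0.9988] F [ 0.8  0.  -2.3] w 0.0292 q6 -1.51
[-5.3 78.1]
```

>>> {"method": "carry_out", "body": {"steps": [[[0.45,-0.5,0],0,1],[[0,0,0],0,1],[[0,0,0],0,1],[[0,0,-0.5],0,1],[[0,0,0],0,1]]}}

```text
time: 44.4
position: [0.5963, 0.0728, 0.1127]
tool_rot: [0.755, 0.656, -0.011, -0.022]
ft_force: [0.0, 0.2, -2.7]
grip_width: 0.0293
```

```bash
python3 -c "
from h import *
st();print(cell(robot.get_obs()['position']))"
```

```text
44.4 [0.5963 0.0728 0.1127] yaw 82.0 axis [-0.0445  0.0187 -0.9988] F [ 0.   0.2 -2.7] w 0.0293 q6 -1.51
[ 1.1 72.9]
```

>>> {"method": "carry_out", "body": {"steps": [[[-0.1,0,-0.6],0,1],[[0,0,-1],0,1],[[0,0,-1],0,1],[[0,0,-1],0,1],[[0,0,-0.9],0,1],[[0,0,-0.6],0,1],[[0,0,-0.4],0,1],[[0,0,0],0,1]]}}

```text
time: 45.2
position: [0.5946, 0.0729, 0.0526]
tool_rot: [0.754, 0.656, -0.011, -0.022]
ft_force: [-2.2, -0.6, 5.5]
grip_width: 0.0293
```

```bash
python3 -c "
from h import *
st();print(cell(robot.get_obs()['position']))"
```

```text
45.2 [0.5946 0.0729 0.0526] yaw 82.0 axis [-0.0464  0.0187 -0.9987] F [-2.2 -0.6  5.5] w 0.0293 q6 -1.52
[-0.7 72.8]
```

>>> {"method": "carry_out", "body": {"steps": [[[0,0,0],0,0.55],[[0,0,0],0,0.55],[[0,0,0],0,0.55],[[0,0,0],0,0.55],[[0,0,1],0,0.55],[[0,0,1.5],0,0.55],[[0,0,2],0,0.55],[[0,0,3],0,0.55],[[0,0,4],0,0.55],[[0,0,4],0,0.8]]}}

```text
time: 46.2
position: [0.5918, 0.0731, 0.213]
tool_rot: [0.755, 0.656, -0.014, -0.025]
ft_force: [0.6, 0.0, 1.3]
grip_width: 0.0363
```

>>> {"method": "carry_out", "body": {"steps": [[[0,-2,3],0,1],[[0,-3,0],0,1],[[0,-2,0],0,1],[[0,0,0],0,1],[[0,0,0],0,1]]}}

```text
time: 46.7
position: [0.5954, 0.002, 0.2606]
tool_rot: [0.754, 0.657, -0.005, -0.015]
ft_force: [1.5, 0.2, 0.1]
grip_width: 0.0027
```

```bash
python3 -c "
from h import *
st();print(cell(robot.get_obs()['position']));w=cap('wrist','w8')
import sys
for k in((0,-.073,.056),(0,.0113,.056),(0,.073,.056)): print(k,proj(w,[*(O+k[0]*X+k[1]*Y),k[2]]).round(0))
"; for p in "0.5763 -0.0724" "0.5873 0.0118" "0.595 0.073"; do python3 fit.py $p | tail -n +3 | head -4; done
```

```text
46.7 [0.5954 0.002  0.2606] yaw 82.1 axis [-0.0282  0.0162 -0.9995] F [1.5 0.2 0.1] w 0.0027 q6 -1.63
[9.4 2.6]
(0, -0.073, 0.056) [243. 176.]
(0, 0.0113, 0.056) [323. 176.]
(0, 0.073, 0.056) [381. 175.]
neck r 14.06053035053012
(np.float32(241.8), np.float32(175.5), np.float32(9.6)) [ 0.5766 -0.0751  0.048 ]
(np.float32(250.5), np.float32(168.5), np.float32(15.4)) [ 0.5704 -0.0644  0.048 ]
(np.float32(246.2), np.float32(173.5), np.float32(15.4)) [ 0.5751 -0.07    0.048 ]
neck r 14.078517341130855
(np.float32(380.8), np.float32(172.8), np.float32(9.6)) [0.5941 0.0753 0.048 ]
(np.float32(324.2), np.float32(174.2), np.float32(15.4)) [0.5871 0.0141 0.048 ]
(np.float32(370.5), np.float32(166.8), np.float32(14.3)) [0.586  0.0648 0.048 ]
neck r 14.092574725717702
(np.float32(323.2), np.float32(176.5), np.float32(13.5)) [0.5891 0.013  0.048 ]
(np.float32(373.2), np.float32(166.2), np.float32(15.4)) [0.5853 0.0679 0.048 ]
(np.float32(380.8), np.float32(173.8), np.float32(9.8)) [0.5947 0.0754 0.048 ]
```

>>> {"method": "carry_out", "body": {"steps": [[[-2,0.2,0],0,1],[[-2.5,0.3,0],0,1],[[-2.5,0.3,0],0,1],[[-2.5,0.3,0],0,1],[[-2,0.2,0],0,1],[[-0.6,0,0],0,1],[[0,0,0],0,1],[[0,0,0],0,1]]}}

```text
time: 47.7
position: [0.4697, 0.022, 0.2559]
tool_rot: [0.751, 0.66, -0.007, -0.019]
ft_force: [0.8, 0.5, 0.3]
grip_width: 0.0007
```

```bash
python3 -c "
from h import *
st();print(cell(robot.get_obs()['position']))
w=cap('wrist');hsv=cv2.cvtColor(w['pixels'],cv2.COLOR_RGB2HSV).astype(int)
m=((hsv[:,:,0]<6)|(hsv[:,:,0]>174))&(hsv[:,:,1]>130)&(hsv[:,:,2]>60);m[230:]=0
k,l,s,q=cv2.connectedComponentsWithStats(m.astype(np.uint8));print([(s[i],cell(onz(w,*q[i],.1))) for i in range(1,k) if s[i,4]>30])"
```

```text
47.7 [0.4697 0.022  0.2559] yaw 82.7 axis [-0.0359  0.0185 -0.9992] F [0.8 0.5 0.3] w 0.0007 q6 -1.65
[-117.8    6.2]
[(array([279, 218,  62,  12, 693], dtype=int32), array([-90.6,   0.8]))]
```

>>> {"method": "carry_out", "body": {"steps": [[[0.1,-0.5,-1],0,1],[[0,0,-2],0,1],[[0,0,-2.5],0,1],[[0,0,-2.5],0,1],[[0,0,-2],0,1],[[0,0,-1.5],0,1],[[0,0,-1],0,1],[[0,0,-0.5],0,1],[[0,0,0],0,1]]}}

```text
time: 48.65
position: [0.4799, 0.0122, 0.1165]
tool_rot: [0.751, 0.66, -0.005, -0.015]
ft_force: [0.3, 0.5, 0.7]
grip_width: 0.0007
```

```bash
python3 -c "
from h import *
st();print(cell(robot.get_obs()['position']))"
```

```text
48.65 [0.4799 0.0122 0.1165] yaw 82.6 axis [-0.0273  0.016  -0.9995] F [0.3 0.5 0.7] w 0.0007 q6 -1.67
[-106.6   -2.2]
```

>>> {"method": "carry_out", "body": {"steps": [[[-0.2,0,-0.8],0,1],[[0,0,-0.8],0,1],[[0,0,0],0,1],[[0.8,-0.1,0],0,1],[[1,-0.13,0],0,1]]}}

```text
time: 49.15
position: [0.4936, 0.0102, 0.1004]
tool_rot: [0.751, 0.66, -0.007, -0.017]
ft_force: [-7.4, -1.1, 2.5]
grip_width: 0.0007
```

```bash
python3 -c "
from h import *
st();print(cell(robot.get_obs()['position']))"
```

```text
49.15 [0.4936 0.0102 0.1004] yaw 82.6 axis [-0.0326  0.0163 -0.9993] F [-7.4 -1.1  2.5] w 0.0007 q6 -1.66
[-92.6  -2.4]
```

Pushing the tab, with 7 N along −x. I'll continue.

>>> {"method": "carry_out", "body": {"steps": [[[1.2,-0.15,0],0,1],[[1.2,-0.15,0],0,1],[[1.2,-0.15,0],0,1],[[1.2,-0.15,0],0,1],[[1.2,-0.15,0],0,1]]}}

```text
time: 49.65
position: [0.5391, 0.0037, 0.1008]
tool_rot: [0.749, 0.661, -0.022, -0.032]
ft_force: [-7.1, -0.5, 4.2]
grip_width: 0.0
```

```bash
python3 -c "
from h import *
st();print(cell(robot.get_obs()['position']))"
```

```text
49.65 [0.5391 0.0037 0.1008] yaw 82.9 axis [-0.0749  0.0189 -0.997 ] F [-7.1 -0.5  4.2] w 0.0 q6 -1.65
[-46.7  -3. ]
```

>>> {"method": "carry_out", "body": {"steps": [[[1.2,-0.15,0],0,1],[[1.2,-0.15,0],0,1],[[1.2,-0.15,0],0,1]]}}

```text
time: 49.95
position: [0.5546, 0.0017, 0.1007]
tool_rot: [0.747, 0.662, -0.041, -0.052]
ft_force: [-18.0, -1.0, 14.1]
grip_width: 0.0006
```

```bash
python3 -c "
from h import *
st();print(cell(robot.get_obs()['position']))"
```

```text
49.95 [0.5546 0.0017 0.1007] yaw 83.0 axis [-0.1299  0.0242 -0.9912] F [-18.   -1.   14.1] w 0.0006 q6 -1.65
[-31.1  -3. ]
```

>>> {"method": "carry_out", "body": {"steps": [[[2,-0.26,0],0,1]]}}

```text
time: 50.05
position: [0.5628, 0.0007, 0.1008]
tool_rot: [0.746, 0.662, -0.051, -0.063]
ft_force: [-11.9, -0.8, 5.3]
grip_width: 0.0002
```

```bash
python3 -c "
from h import *
st();print(cell(robot.get_obs()['position']),robot.get_obs()['q'].round(3))"; python3 red.py | grep -A1 scene
```

```text
50.05 [0.5628 0.0007 0.1008] yaw 83.1 axis [-0.159   0.0272 -0.9869] F [-11.9  -0.8   5.3] w 0.0002 q6 -1.64
[-22.9  -2.9] [-0.195  0.699  1.592 -0.005  1.013 -1.644]
scene [(array([27.1, 77.9]), np.int32(97)), (array([361.3, 195. ]), np.int32(71)), (array([326.7, 200.1]), np.int32(136)), (array([309., 270.]), np.int32(73))]
 tab shut at [326.9 196.5] open at [308.7 185.6]
```

>>> {"method": "carry_out", "body": {"steps": [[[2,-0.26,0],0,1]]}}

```text
time: 50.3
position: [0.5721, -0.0005, 0.1005]
tool_rot: [0.744, 0.661, -0.06, -0.074]
ft_force: [-47.2, 1.6, 28.1]
grip_width: 0.0004
```

```bash
python3 -c "
from h import *
st();print(cell(robot.get_obs()['position']))"; python3 red.py | grep -A1 scene
```

```text
50.3 [ 5.721e-01 -5.000e-04  1.005e-01] yaw 83.2 axis [-0.1867  0.03   -0.9819] F [-47.2   1.6  28.1] w 0.0004 q6 -1.64
[-13.4  -2.9]
scene [(array([27.1, 78. ]), np.int32(96)), (array([361.3, 194.8]), np.int32(68)), (array([327.2, 200.4]), np.int32(142)), (array([309., 270.]), np.int32(73))]
 tab shut at [326.9 196.5] open at [308.7 185.6]
```

>>> {"method": "carry_out", "body": {"steps": [[[-1,0.13,0],0,1],[[-1.5,0.2,0],0,1],[[-1,0.1,0],0,1],[[0,0,0],0,1]]}}

```text
time: 50.85
position: [0.5333, 0.0045, 0.1019]
tool_rot: [0.744, 0.661, -0.062, -0.076]
ft_force: [-0.2, 0.2, -0.4]
grip_width: 0.0003
```

```bash
python3 red.py; python3 -c "
from h import *
print(cell(robot.get_obs()['position']))"
```

```text
50.85 [0.5333 0.0045 0.1019] yaw 83.2 axis [-0.1923  0.0303 -0.9809] F [-0.2  0.2 -0.4] w 0.0003 q6 -1.64
top [(array([403.1, 143. ]), np.int32(76))]
 tab shut at [316.4 187.6] open at [311.4 222.1]
scene [(array([27. , 77.9]), np.int32(96)), (array([361.4, 194.8]), np.int32(67)), (array([326.9, 200.1]), np.int32(140)), (array([309., 270.]), np.int32(73))]
 tab shut at [326.9 196.5] open at [308.7 185.6]
wrist []
 tab shut at [319.2 364.1] open at [321.7 189.2]
[-50.4  -3.2]
```

>>> {"method": "carry_out", "body": {"steps": [[[0,0,1],0,0.5],[[0,0,2],0,0.3],[[0,0,2.5],0,0],[[0,0,2.5],0,0],[[0,0,2.5],0,0],[[0,0,2.5],0,0],[[0,0,2.5],0,0],[[0,0,2.5],0,0],[[0,0,1.5],0,0],[[0,0,0],0,0]]}}

```text
time: 52.0
position: [0.5431, 0.0023, 0.3117]
tool_rot: [0.745, 0.662, -0.056, -0.068]
ft_force: [-0.2, -0.4, 0.1]
grip_width: 0.0724
```

```bash
python3 -c "
from h import *
st()"
```

```text
52.0 [0.5431 0.0023 0.3117] yaw 83.2 axis [-0.1742  0.0271 -0.9843] F [-0.2 -0.4  0.1] w 0.0724 q6 -1.65
```

>>> {"method": "carry_out", "body": {"steps": [[[0,0,-5],0,0],[[0,0,-5],0,0]]}}

```text
time: 52.2
position: [0.5499, 0.0011, 0.2176]
tool_rot: [0.745, 0.662, -0.049, -0.059]
ft_force: [-0.3, 0.2, -2.0]
grip_width: 0.0844
```

```bash
python3 -c "
from h import *
st()"
```

```text
52.2 [0.5499 0.0011 0.2176] yaw 83.2 axis [-0.151   0.0225 -0.9883] F [-0.3  0.2 -2. ] w 0.0844 q6 -1.65
```

>>> {"method": "carry_out", "body": {"steps": [[[0,0,0],0,0],[[0,0,0],0,0],[[0,0,1],0,0],[[0,0,2],0,0],[[0,0,2],0,0],[[0,0,2],0,0],[[0,0,2],0,0],[[0,0,1],0,0]]}}

```text
time: 53.0
position: [0.5497, 0.0012, 0.3298]
tool_rot: [0.745, 0.662, -0.048, -0.058]
ft_force: [0.2, -0.5, 0.1]
grip_width: 0.087
```

```bash
python3 -c "
from h import *
st()"
```

```text
53.0 [0.5497 0.0012 0.3298] yaw 83.2 axis [-0.1486  0.0219 -0.9887] F [ 0.2 -0.5  0.1] w 0.087 q6 -1.65
```

>>> {"method": "carry_out", "body": {"steps": [[[0,0,-5],0,0],[[0,0,-5],0,0],[[0,0,0],0,0],[[0,0,1.5],0,0],[[0,0,2.5],0,0],[[0,0,2.5],0,0],[[0,0,2.5],0,0],[[0,0,2],0,0],[[0,0,0.5],0,0]]}}

```text
time: 53.9
position: [0.5565, 0.0002, 0.373]
tool_rot: [0.746, 0.663, -0.038, -0.044]
ft_force: [0.1, -0.2, -1.1]
grip_width: 0.0868
```

>>> {"method": "carry_out", "body": {"steps": [[[0,0,-5],0,0],[[0,0,-5],0,0],[[0,0,0],0,0],[[0,0,1.5],0,0],[[0,0,2.5],0,0],[[0,0,2.5],0,0],[[0,0,2.5],0,0],[[0,0,2],0,0],[[0,0,0.5],0,0]]}}

```text
time: 54.8
position: [0.5596, -0.0002, 0.4128]
tool_rot: [0.746, 0.664, -0.031, -0.034]
ft_force: [-0.5, 0.7, 0.5]
grip_width: 0.0866
```

>>> {"method": "carry_out", "body": {"steps": [[[0,0,-5],0,0],[[0,0,-5],0,0],[[0,0,0],0,0],[[0,0,1.5],0,0],[[0,0,2.5],0,0],[[0,0,2.5],0,0],[[0,0,2.5],0,0],[[0,0,2],0,0],[[0,0,0.5],0,0]]}}

```text
time: 55.7
position: [0.5616, -0.0004, 0.4514]
tool_rot: [0.747, 0.664, -0.025, -0.026]
ft_force: [0.4, -0.1, -0.3]
grip_width: 0.0869
```

```bash
python3 -c "
from h import *
st()"
```

```text
55.7 [ 5.616e-01 -4.000e-04  4.514e-01] yaw 83.3 axis [-0.0717  0.0058 -0.9974] F [ 0.4 -0.1 -0.3] w 0.0869 q6 -1.65
```

>>> {"method": "carry_out", "body": {"steps": [[[0,0,-5],0,0],[[0,0,-5],0,0],[[0,0,-5],0,0],[[0,0,-5],0,0],[[0,0,0],0,0],[[2,1,0],0,0],[[3,1.5,0],0,0],[[3,1.5,0],0,0],[[2,1,0],0,0],[[0,0,0],0,0]]}}

```text
time: 56.7
position: [0.6712, 0.0503, 0.272]
tool_rot: [0.747, 0.664, -0.015, -0.014]
ft_force: [-1.0, 0.0, 0.1]
grip_width: 0.0868
```

>>> {"method": "carry_out", "body": {"steps": [[[0,0,0],0,0],[[0,0,0],0,0]]}}

```text
time: 56.9
position: [0.6718, 0.05, 0.2763]
tool_rot: [0.747, 0.664, -0.014, -0.012]
ft_force: [0.4, -0.6, 0.0]
grip_width: 0.0872
```

```bash
cat > knob.py <<'E'
from h import *
st();print(cell(robot.get_obs()['position']),proj(cams and cap('wrist'),[.6715,.055,.125]))
for n in('wrist','top'):
    w=cap(n);hsv=cv2.cvtColor(w['pixels'],cv2.COLOR_RGB2HSV).astype(int)
    m=((hsv[:,:,0]<6)|(hsv[:,:,0]>174))&(hsv[:,:,1]>110)&(hsv[:,:,2]>50)
    k,l,s,q=cv2.connectedComponentsWithStats(m.astype(np.uint8));print(n,[(s[i].tolist(),q[i].round(1),onz(w,*q[i],.122).round(4)) for i in range(1,k) if s[i,4]>30])
E
python3 knob.py
```

```text
56.9 [0.6718 0.05   0.2763] yaw 83.3 axis [-3.700e-02 -7.000e-04 -9.993e-01] F [ 0.4 -0.6  0. ] w 0.0872 q6 -1.54
[78.9 60.1] [323.20359293 195.33171581]
wrist [([225, 102, 65, 12, 678], array([256.9, 107.5]), array([0.5877, 0.0062, 0.122 ])), ([307, 179, 31, 34, 824], array([322.1, 195.8]), array([0.6724, 0.0537, 0.122 ])), ([200, 180, 13, 13, 126], array([206.4, 186.1]), array([ 0.6511, -0.0508,  0.122 ])), ([84, 221, 14, 11, 106], array([ 90.3, 226.7]), array([ 0.677 , -0.1696,  0.122 ]))]
top [([400, 134, 8, 19, 84], array([403.3, 143. ]), array([ 0.6932, -0.2084,  0.122 ])), ([318, 187, 10, 5, 34], array([322.6, 189.2]), array([ 0.5782, -0.0149,  0.122 ]))]
```

>>> {"method": "carry_out", "body": {"steps": [[[0,0.4,-1],0,0],[[0,0,-2],0,0],[[0,0,-2.5],0,0],[[0,0,-2.5],0,0],[[0,0,-2],0,0],[[0,0,-1.5],0,0],[[0,0,-1],0,0],[[0,0,0],0,0],[[0,0,0],0,0]]}}

```text
time: 57.95
position: [0.6647, 0.0537, 0.142]
tool_rot: [0.748, 0.663, -0.017, -0.016]
ft_force: [0.2, 0.7, -0.2]
grip_width: 0.0867
```

```bash
python3 knob.py | head -3
```

```text
57.95 [0.6647 0.0537 0.142 ] yaw 83.1 axis [-4.650e-02  8.000e-04 -9.989e-01] F [ 0.2  0.7 -0.2] w 0.0867 q6 -1.53
[71.4 62.8] [320.9988195  264.15367684]
wrist [([151, 101, 116, 20, 2037], array([208.4, 110.8]), array([0.588 , 0.0102, 0.122 ])), ([293, 232, 54, 28, 1172], array([319.2, 247.5]), array([0.6634, 0.055 , 0.122 ]))]
```

>>> {"method": "carry_out", "body": {"squeeze": 40, "steps": [[[0.65,0,0],0,0],[[0,0,-0.8],0,0],[[0,0,-0.8],0,0],[[0,0,-0.4],0,0],[[0,0,0],0,0]]}}

```text
time: 58.6
position: [0.6741, 0.0536, 0.1238]
tool_rot: [0.748, 0.663, -0.015, -0.013]
ft_force: [-0.6, 0.4, 1.0]
grip_width: 0.0868
```

```bash
python3 knob.py | head -2
```

```text
58.6 [0.6741 0.0536 0.1238] yaw 83.1 axis [-3.920e-02  3.000e-04 -9.992e-01] F [-0.6  0.4  1. ] w 0.0868 q6 -1.53
[80.8 63.9] [319.16431173 261.32308712]
```

>>> {"method": "carry_out", "body": {"squeeze": 40, "steps": [[[-0.15,0.05,-0.25],0,0],[[0,0,0],0,1],[[0,0,0],0,1],[[0,0,0],0,1],[[0,0,0],0,1],[[0,0,0],0,1],[[0,0,0],0,1],[[0,0,0],0,1],[[0,0,0],0,1],[[0,0,0],0,1]]}}

```text
time: 59.75
position: [0.6735, 0.054, 0.1231]
tool_rot: [0.748, 0.663, -0.014, -0.012]
ft_force: [-0.6, -0.5, -0.1]
grip_width: 0.0288
```

>>> {"method": "carry_out", "body": {"steps": [[[0,0,0],0,1],[[0,0,0],0,1]]}}

```text
time: 59.95
position: [0.6735, 0.0539, 0.1231]
tool_rot: [0.748, 0.663, -0.014, -0.012]
ft_force: [0.2, -0.8, 0.8]
grip_width: 0.0286
```

```bash
python3 knob.py | head -2
```

```text
59.95 [0.6735 0.0539 0.1231] yaw 83.1 axis [-3.600e-02 -1.000e-04 -9.994e-01] F [ 0.2 -0.8  0.8] w 0.0286 q6 -1.53
[80.1 64.2] [318.56540074 263.36055812]
```

Knob cap gripped, width 29 mm. Now I'll pull up 14 mm.

>>> {"method": "carry_out", "body": {"steps": [[[0,0,0.5],0,1],[[0,0,0.5],0,1],[[0,0,0.4],0,1],[[0,0,0.2],0,1],[[0,0,0],0,1]]}}

```text
time: 60.6
position: [0.6734, 0.0539, 0.1372]
tool_rot: [0.748, 0.663, -0.014, -0.012]
ft_force: [2.4, 0.1, -7.6]
grip_width: 0.0283
```

```bash
python3 knob.py | head -2
```

```text
60.6 [0.6734 0.0539 0.1372] yaw 83.1 axis [-0.0369 -0.     -0.9993] F [ 2.4  0.1 -7.6] w 0.0283 q6 -1.53
[80.  64.2] [318.5769891  251.85213051]
```

>>> {"method": "carry_out", "body": {"steps": [[[0,0,0.2],0,1],[[0,0,0],0,1],[[0,0,0],0,0.5],[[0,0,0],0,0.4],[[0,0,0],0,0.3],[[0,0,0],0,0.3],[[0,0,0],0,0.3],[[0,0,0],0,0.3],[[0,0,0],0,0.3],[[0,0,0],0,0.3]]}}

```text
time: 61.75
position: [0.6734, 0.0542, 0.1426]
tool_rot: [0.748, 0.663, -0.013, -0.012]
ft_force: [0.6, 0.0, -0.0]
grip_width: 0.0609
```

```bash
python3 knob.py | head -2; python3 - <<'E'
from h import *
s=cap("scene");hsv=cv2.cvtColor(s['pixels'],cv2.COLOR_RGB2HSV).astype(int)
m=((hsv[:,:,0]<6)|(hsv[:,:,0]>174))&(hsv[:,:,1]>110)&(hsv[:,:,2]>50)
k,l,t,q=cv2.connectedComponentsWithStats(m.astype(np.uint8));print([(t[i].tolist(),q[i].round(1)) for i in range(1,k) if t[i,4]>20])
print("in",proj(s,[.6715,.055,.1155]),"out",proj(s,[.6715,.055,.1295]))
E
```

```text
61.75 [0.6734 0.0542 0.1426] yaw 83.1 axis [-0.036  -0.     -0.9994] F [ 0.6  0.  -0. ] w 0.0609 q6 -1.53
[80.  64.5] [318.12725982 247.9516427 ]
[([21, 73, 13, 11, 117], array([27.1, 78. ])), ([358, 187, 9, 10, 76], array([361.7, 191.2])), ([319, 193, 16, 15, 144], array([326.9, 199.8])), ([301, 265, 17, 10, 82], array([309. , 269.9]))]
in [361.28843136 195.03126264] out [361.58377205 191.08697283]
```

>>> {"method": "carry_out", "body": {"steps": [[[0,0,0],0,0.3],[[0,0,1],0,0.3],[[0,0,2],0,0.3],[[0,0,1.5],0,0.3],[[0,0,0],0,1],[[0,0,0],0,1],[[0,0,0],0,1],[[0,0,0],0,1],[[0,0,0],0,1],[[0,0,0],0,1]]}}

```text
time: 62.95
position: [0.6719, 0.0542, 0.1879]
tool_rot: [0.748, 0.663, -0.015, -0.014]
ft_force: [1.4, -0.0, -0.2]
grip_width: 0.0209
```

>>> {"method": "carry_out", "body": {"steps": [[[0,0,0],0,1],[[0,0,0],0,1],[[0,0,0],0,1]]}}

```text
time: 63.25
position: [0.6715, 0.0542, 0.1869]
tool_rot: [0.748, 0.663, -0.016, -0.014]
ft_force: [0.0, 0.8, -0.3]
grip_width: 0.0018
```

```bash
python3 knob.py | head -2;python3 - <<'E'
from h import *
s=cap("scene");hsv=cv2.cvtColor(s['pixels'],cv2.COLOR_RGB2HSV).astype(int)
m=((hsv[:,:,0]<6)|(hsv[:,:,0]>174))&(hsv[:,:,1]>110)&(hsv[:,:,2]>50)
k,l,t,q=cv2.connectedComponentsWithStats(m.astype(np.uint8));print([q[i].round(1) for i in range(1,k) if t[i,4]>20])
E
```

```text
63.25 [0.6715 0.0542 0.1869] yaw 83.1 axis [-4.230e-02  5.000e-04 -9.991e-01] F [ 0.   0.8 -0.3] w 0.0018 q6 -1.53
[78.  64.2] [318.48344602 226.24624536]
[array([27.2, 77.9]), array([361.7, 191.2]), array([326.9, 199.8]), array([309. , 269.9])]
```

Knob still out, untouched for more than 1.5 s. I'll push it in now.

>>> {"method": "carry_out", "body": {"steps": [[[0,0,-1],0,1],[[0,0,-1],0,1],[[0,0,-0.6],0,1],[[0,0,-0.6],0,1],[[0,0,-0.5],0,1],[[0,0,-0.5],0,1]]}}

```text
time: 64.05
position: [0.6727, 0.0543, 0.1471]
tool_rot: [0.748, 0.663, -0.014, -0.013]
ft_force: [-8.4, 0.4, 36.3]
grip_width: 0.0013
```

```bash
cat > sc.py <<'E'
from h import *
st(); s=cap("scene");hsv=cv2.cvtColor(s['pixels'],cv2.COLOR_RGB2HSV).astype(int)
m=((hsv[:,:,0]<6)|(hsv[:,:,0]>174))&(hsv[:,:,1]>110)&(hsv[:,:,2]>50)
k,l,t,q=cv2.connectedComponentsWithStats(m.astype(np.uint8));print([q[i].round(1) for i in range(1,k) if t[i,4]>20])
E
python3 sc.py
```

```text
64.05 [0.6727 0.0543 0.1471] yaw 83.1 axis [-3.880e-02  2.000e-04 -9.992e-01] F [-8.4  0.4 36.3] w 0.0013 q6 -1.53
[array([27.1, 78. ]), array([326.9, 199.8]), array([361.2, 196.6]), array([309. , 269.9])]
```

Hard stop at TCP z 0.147, so the knob is fully in. I'll retreat.

>>> {"method": "carry_out", "body": {"steps": [[[0,0,1],0,1],[[0,0,2],0,1],[[0,0,3],0,1],[[0,0,4],0,1],[[0,0,3],0,1],[[-2,3,1],0,1],[[-3,4,0],0,1],[[-3,4,0],0,1],[[-2,3,0],0,1],[[0,0,0],0,1]]}}

```text
time: 65.1
position: [0.5689, 0.1962, 0.2895]
tool_rot: [0.75, 0.661, -0.014, -0.014]
ft_force: [-0.0, -0.2, -0.6]
grip_width: 0.0005
```

>>> {"method": "carry_out", "body": {"steps": [[[0,3,0],0,0.5],[[0,4,0],0,0.5],[[0,3,0],0,0.5],[[0,0,0],0,0.5],[[0,0,0],0,0.5],[[0,0,0],0,0.5],[[0,0,0],0,0.5]]}}

```text
time: 65.8
position: [0.571, 0.2956, 0.2871]
tool_rot: [0.751, 0.66, -0.015, -0.012]
ft_force: [-1.2, -1.2, 0.4]
grip_width: 0.042
```

```bash
python3 sc.py; python3 - <<'E'
from h import *
t=cap("top");s=cap("scene")
a=cv2.resize(t["pixels"][125:255,180:500],None,fx=2.4,fy=2.4,interpolation=cv2.INTER_CUBIC)
b=cv2.resize(s["pixels"][150:290,180:420],None,fx=2,fy=2,interpolation=cv2.INTER_CUBIC); b=cv2.copyMakeBorder(b,0,0,0,a.shape[1]-b.shape[1],cv2.BORDER_CONSTANT)
cv2.imwrite("pics/fin.png",np.vstack([a,b])[:,:,::-1])
E
```

```text
65.8 [0.571  0.2956 0.2871] yaw 82.7 axis [-0.0388 -0.0025 -0.9992] F [-1.2 -1.2  0.4] w 0.042 q6 -1.15
[array([27.1, 78. ]), array([361.4, 194.8]), array([327.1, 199.6]), array([309. , 269.9])]
```

View pics/fin.png

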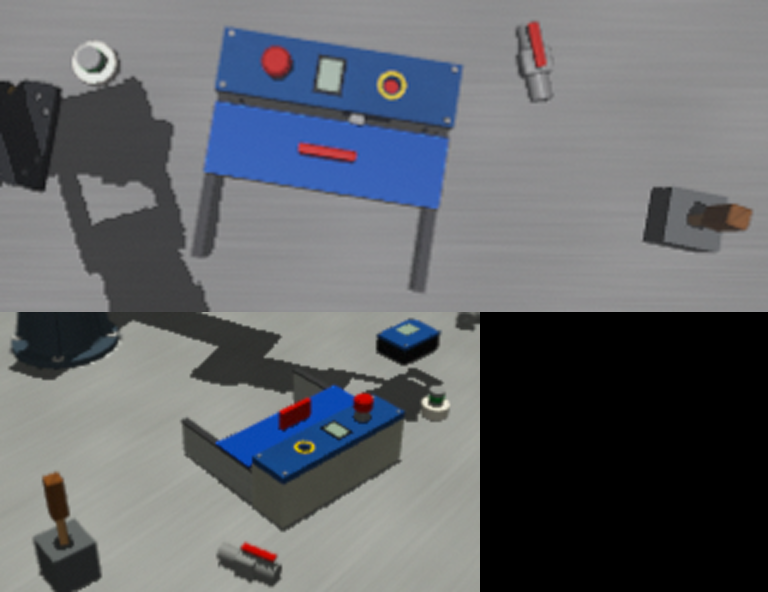

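The guard is shut (tab at about (327,152) in the upper picture), the knob is in, the dowel stands upright in its stand, no fittings are left on the bench, and the bystanders are untouched. Handing in.

```bash
python3 -c "
from rig import robot
print(robot.hand_in())"
```

```text
the job is handed in; nothing more can be done
None
```

The whole job was carried out in the order asked and handed in at about 66 s; no verdict was reported.

**What I did**
- I pressed the catch with the dowel, the guard sprang open, and I put the dowel back upright in its stand.
- The three fittings present went one to a bay: steel in bay0, black in bay1 and brass in bay2. The brass one was knocked about 2–3 cm aside during the run, so I found it again before picking it up.
- Black sits about 11 mm off the middle of its bay, because the guard's latch bar overhung part of that bay.
- I pushed the guard shut, pulled the air knob out 14 mm, left it alone for more than a second, and pushed it fully back in.

**Last checks**
- **Fittings:** with the guard still open, the wrist camera showed all three upright, each about 3 mm or less from where I set it. After the guard was shut they could not be seen.
- **Guard:** the tab stayed at the shut position with nothing touching it.
- **Knob:** it read at its out position while released and at its in position at the end.
- **Dowel and bystanders:** in the last picture the dowel stood upright in its stand, and the meter box, ball valve and hose nut looked unmoved.

**Not entirely clean**
- Pushing the guard to its stop peaked at 47 N along the push (about 55 N in all at the wrist), through the fingertips. That is under the 120 N wrist limit; the 40 N limit is stated for the arm and gripper body.
- Seating the knob peaked at about 37 N.
- The tool leaned up to 11 degrees while pushing the guard. I brought that down to about 2 degrees before gripping the knob.

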